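# Prop the rinse station's hood and hang the baskets to drip

### The job

Get the small rinse station ready and hang the dipping baskets up to drip: slide the front splash guard fully open, lift the hood until it stands upright by itself, swing the prop rod up to its stop and ease the hood forward until its socket rests on the rod's tip. Then hang every basket on the bench by its wire bail on a hook of its own inside the station, and at last slide the guard fully shut, leaving the hood propped, the baskets hanging free and the other things on the bench where they are.

Things in the scene. Friction and masses are not known exactly. Their poses are not given: they have to be found in the camera images.
- station: fixed rinse station: grey open-fronted tub 260 mm wide, 217 deep, walls 140 high, and a low tray (16 high) on its right (-y). Origin on the bench below the middle of the hood hinge, at the back; x away from the robot, y left, z up; turned up to 0.1 rad. In this frame, mm: hinge axis along y at x 0, z 150; prop pivot axis along y at x -170, y -200, z 125; hook rail, 12 thick, along y at x -75, z 94
- hood (a joint): hood angle, rad: 0 shut (level), 1.57 upright, stop at 1.75 (leaning back). The front edge goes up and back. 0.7 kg, light hinge: let go before upright it falls shut; past upright it leans back on its stop and stays. Resting on the raised prop rod it reads about 1.40
- hood_handle (a point): middle of the hood's handle: round steel bar 10 mm thick, 90 mm long along y, 187 mm from the hinge axis, parallel to the hood plate's front edge with a gap of 27 mm between; can be pinched from above and turns between the fingers
- hood_socket (a point): socket under an ear on the hood's right side: a shallow cup between two lips; this point is where the middle of the rod's ball tip sits when it is home. 118 mm from the hinge along the hood, 13 mm under it
- prop (a joint): prop rod angle, rad: 0 lying level on its rest, tip to the back; grows as the tip swings up; stop at 0.80, where the rod leans back 46 degrees above level and its tip is where the socket comes to. Stiff pivot (about 1 N at the sleeve): the rod stays where it is left
- prop_grip (a point): middle of the black rubber sleeve on the prop rod (14 mm thick, 50 mm long), 115 mm from the pivot; rod 10 mm thick, turning in the station's x-z plane 70 mm outside the tub's right wall
- prop_tip (a point): middle of the 14 mm ball at the rod's free end, 195 mm from the pivot
- guard (a joint): splash guard opening, m: 0 fully shut (covers the tub's front), 0.23 fully open (parked to the right, -y); stays where left, slides with about 2 N
- guard_handle (a point): middle of the part to grip of the guard's black handle, an upright bar 18 mm (x) by 12 mm (y), reaching from the panel's top edge (100 mm high) to 160 mm; this point is at 147 mm; it stands near the left end of the clear panel
- hook_1 (a point): hook 1 of three (left): a 7 mm round prong that points to the front (-x) from the rail, 57 mm long with an upturned tip. Point: where the centre of a hung bail's wire lies, 106 mm above the bench; station's axes. To pass over the tip the wire must be at least 14 mm above this height; the tip ends 34 mm in front of the point. Hooks 68 mm apart, nothing above them
- hook_2 (a point): hook 2 of three (middle): a 7 mm round prong that points to the front (-x) from the rail, 57 mm long with an upturned tip. Point: where the centre of a hung bail's wire lies, 106 mm above the bench; station's axes. To pass over the tip the wire must be at least 14 mm above this height; the tip ends 34 mm in front of the point. Hooks 68 mm apart, nothing above them
- hook_3 (a point): hook 3 of three (right): a 7 mm round prong that points to the front (-x) from the rail, 57 mm long with an upturned tip. Point: where the centre of a hung bail's wire lies, 106 mm above the bench; station's axes. To pass over the tip the wire must be at least 14 mm above this height; the tip ends 34 mm in front of the point. Hooks 68 mm apart, nothing above them
- basket_1_knob (a point): dipping basket 1 of up to three (None if absent), 0.12 kg: slotted cup 46 mm wide, 40 high; over it a fixed gable-shaped 6 mm wire bail, on its peak a black upright square knob 14 x 14, 40 tall. Point: middle of the knob, 112 above the underside; z up, bail in the local y-z plane, 37 wide inside. The wire's centre at the peak is 22 below this point and 50 above the cup's rim
- basket_2_knob (a point): dipping basket 2 of up to three (None if absent), 0.12 kg: slotted cup 46 mm wide, 40 high; over it a fixed gable-shaped 6 mm wire bail, on its peak a black upright square knob 14 x 14, 40 tall. Point: middle of the knob, 112 above the underside; z up, bail in the local y-z plane, 37 wide inside. The wire's centre at the peak is 22 below this point and 50 above the cup's rim
- basket_3_knob (a point): dipping basket 3 of up to three (None if absent), 0.12 kg: slotted cup 46 mm wide, 40 high; over it a fixed gable-shaped 6 mm wire bail, on its peak a black upright square knob 14 x 14, 40 tall. Point: middle of the knob, 112 above the underside; z up, bail in the local y-z plane, 37 wide inside. The wire's centre at the peak is 22 below this point and 50 above the cup's rim
- tin: bystander: round blue tin 71 mm wide, 34 mm high; leave it; origin at its underside
- plug: bystander: stepped steel plug 55 mm wide, 48 mm high; leave it; origin at its underside
- open_spanner: bystander: flat spanner 179 mm long, 7 mm high; leave it; origin at its underside
- pen: bystander: black marker 121 mm long, 18 mm thick; leave it; origin at its underside

How it is judged:
On the way, in this order (a step that is already met when the one before it is completed fails the run):
1. the guard is slid fully open (value of joint guard above 0.215 m), for 0.2 s.
2. the hood stands upright by itself, let go (value of joint hood above 1.52 rad and contact force between the fingers and hood below 0.1 N), for 0.3 s.
3. the prop rod is swung up to its stop, the hood still up (value of joint prop above 0.72 rad and value of joint hood above 1.34 rad), for 0.2 s.
4. the hood, let go, rests on the rod: the tip sits in the socket (value of joint hood between 1.34 and 1.45 rad and distance between prop_tip and hood_socket below 0.009 m and contact force between the fingers and hood below 0.1 N and contact force between the fingers and prop below 0.1 N), for 0.5 s.
5. every basket hangs on a hook with the hood propped (((horizontal distance between basket_1_knob and hook_1 below 0.026 m and z of basket_1_knob in the frame of hook_1 between 0.012 and 0.031 m) or (horizontal distance between basket_1_knob and hook_2 below 0.026 m and z of basket_1_knob in the frame of hook_2 between 0.012 and 0.031 m) or (horizontal distance between basket_1_knob and hook_3 below 0.026 m and z of basket_1_knob in the frame of hook_3 between 0.012 and 0.031 m)) and angle between each of basket_1_knob, basket_2_knob, basket_3_knob's own z axis and vertical below 0.4 rad and contact force between the fingers and basket_1 below 0.1 N and ((horizontal distance between basket_2_knob and hook_1 below 0.026 m and z of basket_2_knob in the frame of hook_1 between 0.012 and 0.031 m) or (horizontal distance between basket_2_knob and hook_2 below 0.026 m and z of basket_2_knob in the frame of hook_2 between 0.012 and 0.031 m) or (horizontal distance between basket_2_knob and hook_3 below 0.026 m and z of basket_2_knob in the frame of hook_3 between 0.012 and 0.031 m)) and contact force between the fingers and basket_2 below 0.1 N and ((horizontal distance between basket_3_knob and hook_1 below 0.026 m and z of basket_3_knob in the frame of hook_1 between 0.012 and 0.031 m) or (horizontal distance between basket_3_knob and hook_2 below 0.026 m and z of basket_3_knob in the frame of hook_2 between 0.012 and 0.031 m) or (horizontal distance between basket_3_knob and hook_3 below 0.026 m and z of basket_3_knob in the frame of hook_3 between 0.012 and 0.031 m)) and contact force between the fingers and basket_3 below 0.1 N and value of joint hood between 1.34 and 1.45 rad and distance between prop_tip and hood_socket below 0.009 m), for 0.3 s.
6. the guard is slid fully shut (value of joint guard below 0.012 m), for 0.2 s.
At the end, for the whole second after the job is handed in: Hood at 1.34 to 1.45 rad with the rod's ball tip within 9 mm of its place in the socket; every present basket hangs by its bail on a hook (knob within 26 mm sideways of the hook point and 12 to 31 mm above it, tilted less than 0.4 rad, at rest, not touched); guard within 12 mm of fully shut (all of step 5 and value of joint guard below 0.012 m and linear speed of each of basket_1, basket_2, basket_3 below 0.05 m/s).
It fails at once if a bystander on the bench is pushed more than 30 mm (distance of any of tin, plug, open_spanner, pen from where it was at the start of the episode above 0.03 m).
Of basket_1, basket_2, basket_3 only 2 to 3 are there at a start; the rules pass over those that are not, and their reading is None.
At some moment in a run one of basket_1, basket_2, basket_3 may be knocked a few centimetres aside while the robot is not near it.
It also fails if it takes over 210 s, if anything falls off the work surface, if the arm or the gripper's body presses on something with over 40 N, if the wrist force passes 120 N, or if a joint passes its speed limit or range.

### The arm

A 6-joint arm with a two-finger parallel gripper is mounted at the origin on a cart in front of the work surface, level with it; the furniture and walls round the work are solid. World frame = base frame: x ahead of the robot, y to its left, z up, the work surface at z = 0. Lengths are in m, angles in rad, forces in N, time in s.
With the tool pointing down it reaches from about 0.325 to 0.775 m from the base axis. Payload 5.5 kg.
Tool frame: the origin (TCP) lies at the very end of the fingers, on their centre line; the grasp point (between the pads) lies 19 mm behind it; z points along the fingers, y is the line along which they close (so a half turn about z gives the same grasp; the last joint's range is limited). The gripper opens to 85 mm and grips with 20 to 120 N. Pads are 22 mm wide; open, the fingers measure 114 mm over their backs; the gripper's body (76 mm by 85 mm) begins 54 mm behind the grasp point. The pads swing forward as they close: fully open they stand 13 mm farther back than shut.
Start: joints at [1.253, 0.091, 1.231, -0, 1.82, -0.057], TCP at [0.155, 0.58, 0.231] pointing down, gripper open.
Joint ranges: [-2.87, 2.87], [-0.86, 2.18], [0.17, 2.46], [-1.51, 4.65], [0.06, 2.69], [-2.65, 2.65]. Speed limits (rad/s): [2.57, 2.57, 3.01, 3.14, 3.14, 3.14].

### API

Orientations are given as a unit quaternion [w, x, y, z].
In Python, from plant import r gives the robot as it stands.
- The arm moves only by the shell command python3 -m inch 'ROWS' [FORCE]. ROWS is JSON, a list of rows, each an object with "dp": the shift along the world's x, y, z each as a share of 0.5 m, from -1 to 1, a list of three; "yaw": the turn about the world's z as a share of 360 degrees, from -1 to 1; "hand": the closure, from -1 (fully open) to 1 (shut). In form: [{"dp": [x, y, z], "yaw": yaw, "hand": hand}, ...]. A call has 1 to 5 rows; each row is the pose to reach, as a shift and turn from the pose commanded when the call began, turning the shorter way round; what a row does not reach only later rows make up. A row lasts 1/8 s, in which the tool goes at most 62.5 mm and 10.7 degrees, less where a joint would pass 70% of its speed; a pose out of reach is approached as far as the arm can. A call with a number of a shift or a turn outside -1 to 1 is refused whole. A call with a gripper value outside its range is refused whole. The fingers move at their own pace and stop on an object; FORCE is the grip in N (left out, the last holds). Time passes only in rows, so rows that repeat a pose let the fingers close. It gives the time, the measured TCP pose, the force, the opening and the grip force at its end, in the units of the state.
- r.observe(): the state, without advancing time (a new reading comes with each control period).
- r.get_image(name): name is "scene" or "top" or "wrist"; returns (picture, depth): 384x512x3 uint8, blue, green, red; 384x512 float32, m along the optical axis (not along the pixel's ray), 0 where there is no reading.
- r.camera_model(name): a dict with "intrinsics" (3x3 intrinsics, pixels), "R" (3x3) and "t" (3): a world point X has camera coordinates R X + t. Camera axes: x right, y down, z forward; pixel columns grow to the right and rows downward; lengths in m; the calibration is good to about 2 mm. A picture is of the moment at which its call begins: read the wrist's pose just before it. camera_model takes no time and is no camera call; for the wrist camera it gives the pose at the moment of the call.
- r.sign_off(): hands the job in; it is judged then, once.
The state is a dict: "t": time; "joint_positions": joint angles; "qd": joint speeds; "joint_torque": joint torques, N m; "eef_pos": TCP position; "tcp_rot": TCP orientation; "wrist_force": force on the tool from outside, world axes, zero at the start; "wrist_torque": the same for the moment, N m; "opening": finger opening in m; "gripper_force": force on a finger pad.
Only numpy, scipy, OpenCV 4.12 (cv2) and the standard library are available. Lean on these libraries where they do the work, as an engineer would, in place of code of your own. Each camera call takes 0.05 s, during which the arm holds its last target. There are 200 camera calls.

## Working session

There is one attempt and no reset: what is moved stays moved. The work goes in short steps, Python scripts to look and compute and a shell command to move; the robot and the scene stay as the last step left them, time stands still between calls to the robot, and variables do not carry over. Pictures are saved under pics/ and viewed, at most 14 in all, crops included, and the job is handed in when it is done.

```bash
ls; mkdir -p pics; cat > h.py <<'E'
import numpy as np, cv2
from plant import r
def cap(n,f=None):
    im,d=r.get_image(n); c=r.camera_model(n)
    if f: cv2.imwrite('pics/'+f,im)
    return im,d,c
def pts(d,c):
    K=np.array(c["intrinsics"]);R=np.array(c["R"]);t=np.array(c["t"])
    v,u=np.mgrid[:d.shape[0],:d.shape[1]]
    P=np.stack([(u-K[0,2])/K[0,0]*d,(v-K[1,2])/K[1,1]*d,d],-1)
    return (P-t)@R   # world
def proj(X,c):
    K=np.array(c["intrinsics"]);p=np.array(c["R"])@np.array(X)+np.array(c["t"]);p=K@p
    return p[:2]/p[2]
E
python3 - <<'E'
from h import *
s=r.observe();print({k:np.round(v,3).tolist() for k,v in s.items()})
for n in("scene","top"):
    im,d,c=cap(n,n+'0.png');print(n,np.round(c["intrinsics"],1).tolist(),np.round(c["R"],3).tolist(),np.round(c["t"],3).tolist())
    np.savez('pics/'+n+'0.npz',im=im,d=d,P=pts(d,c))
E
```

```text
pics
{'t': 0.0, 'joint_positions': [1.253, 0.092, 1.232, 0.0, 1.82, -0.057], 'qd': [0.0, -0.001, 0.001, -0.0, 0.001, 0.001], 'joint_torque': [-0.0, -45.873, -41.802, -0.0, 0.011, 0.0], 'eef_pos': [0.155, 0.579, 0.23], 'tcp_rot': [-0.0, 0.13, 0.992, -0.001], 'wrist_force': [0.475, -0.896, -1.079], 'wrist_torque': [0.036, -0.027, 0.027], 'gripper_force': 0.0, 'opening': 0.086}
scene [[497.1, 0.0, 247.7], [0.0, 497.1, 198.1], [0.0, 0.0, 1.0]] [[0.608, -0.794, -0.003], [-0.415, -0.314, -0.854], [0.677, 0.52, -0.521]] [-0.274, 0.342, 1.08]
top [[455.1, 0.0, 247.5], [0.0, 455.1, 186.6], [0.0, 0.0, 1.0]] [[-0.023, -1.0, 0.006], [-0.981, 0.021, -0.19], [0.19, -0.01, -0.982]] [0.049, 0.555, 1.264]
```

View pics/scene0.png

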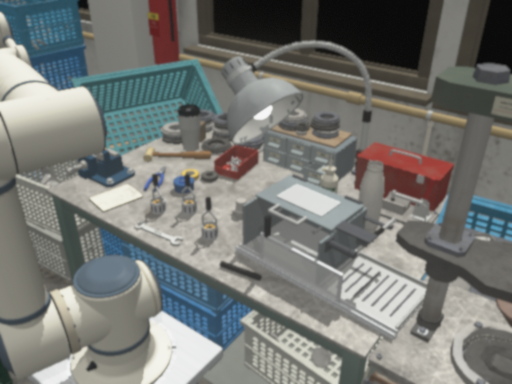

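View pics/top0.png

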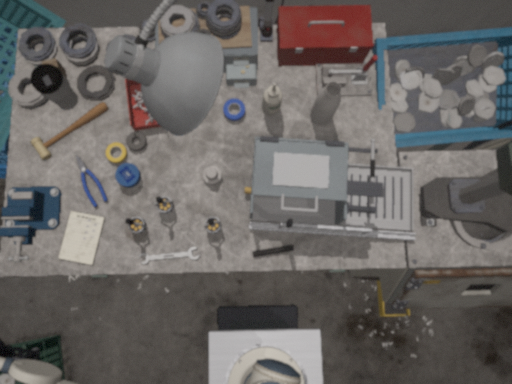

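The three baskets stand at about (165,205), (137,226) and (213,225) in the top view. The tub spans columns 252–347, with the prop near column 372, the spanner at (170,256), the pen at (273,250), the plug at (211,174) and the tin at (127,175). I'll zoom in on the station.

```bash
python3 - <<'E'
from h import *
a=cv2.imread('pics/top0.png')[125:265,235:425];a=cv2.resize(a,None,fx=3,fy=3,interpolation=2)
b=cv2.imread('pics/scene0.png')[165:340,225:435];b=cv2.resize(b,None,fx=2.6,fy=2.6,interpolation=2)
cv2.imwrite('pics/ctop.png',a);cv2.imwrite('pics/cscene.png',b)
z=np.load('pics/top0.npz');P=z['P']
for u,v in [(165,205),(137,226),(213,225),(258,145),(344,145),(255,222),(342,222),(300,205),(285,210),(313,210),(372,200),(372,165),(405,180),(300,228)]:
    print((u,v),np.round(P[v,u],3))
E
```

```text
(165, 205) [0.513 0.28  0.021]
(137, 226) [0.452 0.36  0.025]
(213, 225) [0.45  0.139 0.023]
(258, 145) [0.652 0.007 0.15 ]
(344, 145) [ 0.646 -0.227  0.155]
(255, 222) [0.456 0.017 0.022]
(342, 222) [ 0.453 -0.241  0.006]
(300, 205) [ 0.507 -0.119  0.002]
(285, 210) [ 0.472 -0.06   0.15 ]
(313, 210) [ 0.47  -0.135  0.15 ]
(372, 200) [ 0.497 -0.3    0.129]
(372, 165) [ 0.594 -0.306  0.131]
(405, 180) [ 0.576 -0.44   0.003]
(300, 228) [ 0.434 -0.111  0.042]
```

View pics/ctop.png

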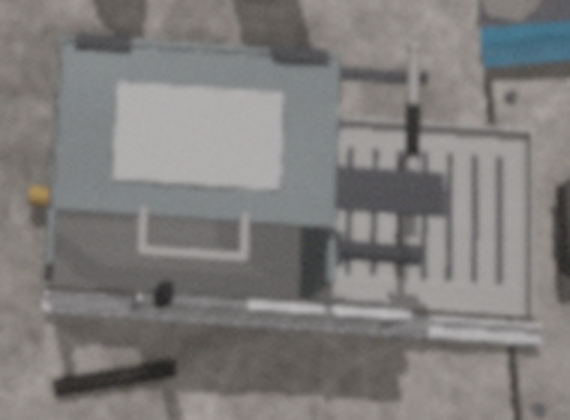

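View pics/cscene.png

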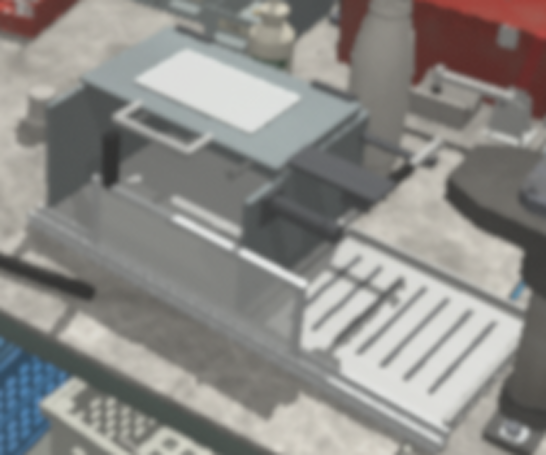

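The hood is shut, and its handle bar runs from crop (140,253) to (247,258). The guard's black handle is at crop (163,293) in the top view and (108,160) in the scene view. The prop sleeve is at crop (413,130) and the tip at (413,50). Next I'll fit the station pose.

```bash
cat >> h.py <<'E'
def ray(u,v,c,z):
    K=np.array(c["intrinsics"]);R=np.array(c["R"]);t=np.array(c["t"])
    o=-R.T@t; k=R.T@np.linalg.inv(K)@np.array([u,v,1.]); return o+k*(z-o[2])/k[2]
E
python3 - <<'E'
from h import *
ct=r.camera_model('top');cs=r.camera_model('scene')
z=np.load('pics/top0.npz');P=z['P'];im=z['im'].astype(int)
sub=(slice(130,250),slice(240,420))
Q=P[sub].reshape(-1,3)
m=(Q[:,2]>.14)&(Q[:,2]<.175)&(Q[:,1]>-.25)&(Q[:,1]<.05)
q=Q[m];print('plate n',len(q),q.min(0),q.max(0),'z med',np.median(q[:,2]))
# left edge, front edge line fits on plate (plate rows)
A=[];
for x in np.arange(.53,.65,.01):
    s=q[abs(q[:,0]-x)<.005]; A.append((x,s[:,1].max(),s[:,1].min()))
A=np.array(A);print('left',np.polyfit(A[:,0],A[:,1],1),'right',np.polyfit(A[:,0],A[:,2],1),A[5])
B=[]
for y in np.r_[np.arange(-.21,-.16,.01),np.arange(-.03,.01,.01)]:
    s=q[abs(q[:,1]-y)<.004]; B.append((y,s[:,0].min(),s[:,0].max()))
B=np.array(B);print('front',np.polyfit(B[:,0],B[:,1],1),B.round(3).tolist())
# handle bar ends & prop & guard handle by rays
f=lambda a,b:(235+a/3,125+b/3)
for n,a,b,h in [('barL',140,253,.155),('barR',247,258,.155),('sleeve',413,130,.132),('tip',413,52,.132),('ghandtop',163,290,.16),('ghandtop',163,290,.15),('kn',0,0,0)]:
    print(n,ray(*f(a,b),ct,h).round(3))
# black blobs (knobs) in both views
for nm,c in(('top',ct),('scene',cs)):
    zz=np.load(f'pics/{nm}0.npz');i=zz['im'];g=(i.max(2)<60).astype('uint8')
    n,l,st,ce=cv2.connectedComponentsWithStats(g)
    for k in range(1,n):
        if 8<st[k,4]<250:
            x,y=ce[k]
            p=zz['P'][l==k];p=p[np.isfinite(p).all(1)]
            md=np.median(p,0)
            if 0.3<md[0]<.75 and -.45<md[1]<.5: print(nm,st[k].tolist(),ce[k].round(1),md.round(3),p[:,2].max().round(3))
E
```

```text
plate n 5802 [ 0.43125573 -0.24988571  0.14001035] [0.67981639 0.02968871 0.1643374 ] z med 0.1528390669891566
left [-0.09631924  0.07748503] right [ 0.08914854 -0.29020408] [ 0.58        0.01947019 -0.23185174]
front [0.08894951 0.51404705] [[-0.21, 0.495, 0.661], [-0.2, 0.496, 0.663], [-0.19, 0.498, 0.664], [-0.18, 0.498, 0.665], [-0.17, 0.499, 0.663], [-0.03, 0.512, 0.679], [-0.02, 0.513, 0.68], [-0.01, 0.513, 0.68], [0.0, 0.513, 0.679]]
barL [ 0.473 -0.051  0.155]
barR [ 0.467 -0.145  0.155]
sleeve [ 0.585 -0.307  0.132]
tip [ 0.659 -0.313  0.132]
ghandtop [ 0.44 -0.07  0.16]
ghandtop [ 0.441 -0.071  0.15 ]
kn [0.761 0.07  0.   ]
top [371, 161, 3, 15, 30] [372.  167.8] [ 0.586 -0.306  0.13 ] 1.347
top [421, 188, 16, 30, 116] [424.6 207.7] [ 0.467 -0.408  0.223] 0.238
top [157, 198, 5, 5, 19] [159.  199.6] [0.51  0.278 0.129] 0.134
top [127, 219, 6, 6, 24] [129.6 221.4] [0.454 0.356 0.126] 0.133
top [209, 219, 4, 6, 17] [210.6 221.4] [0.449 0.138 0.131] 0.135
top [287, 220, 5, 7, 28] [289.  222.8] [ 0.438 -0.069  0.157] 0.163
top [254, 245, 39, 11, 176] [274.3 250.4] [ 0.372 -0.038  0.014] 1.347
scene [154, 176, 3, 8, 17] [154.8 179.6] [0.453 0.357 0.117] 0.129
scene [186, 176, 3, 9, 23] [187.1 180. ] [0.509 0.276 0.114] 0.131
scene [207, 199, 3, 10, 17] [208.2 203.6] [0.447 0.135 0.115] 0.131
scene [265, 217, 6, 19, 97] [267.3 225.3] [ 0.435 -0.075  0.135] 0.16
scene [223, 264, 37, 15, 98] [243.6 272.1] [ 0.371 -0.053  0.011] 0.019
```

Measured values, all in line with the sizes given:

| Item | Value |
|---|---|
| Station yaw | −0.09 rad |
| Station origin | (0.656, −0.115) |
| Guard handle | (0.439, −0.071) |
| Knobs (top z 0.132) | (0.453, 0.357), (0.510, 0.277), (0.448, 0.137) |

Now I'll move above the guard handle.

```bash
python3 -m inch '[{"dp":[0.19,-0.43,0.02],"yaw":0.027,"hand":-0.2},{"dp":[0.19,-0.43,0.02],"yaw":0.027,"hand":-0.2},{"dp":[0.19,-0.43,0.02],"yaw":0.027,"hand":-0.2},{"dp":[0.19,-0.43,0.02],"yaw":0.027,"hand":-0.2},{"dp":[0.19,-0.43,0.02],"yaw":0.027,"hand":-0.2}]' 20
python3 -m inch '[{"dp":[0.19,-0.43,0],"yaw":0,"hand":-0.2},{"dp":[0.19,-0.43,0],"yaw":0,"hand":-0.2},{"dp":[0.19,-0.43,0],"yaw":0,"hand":-0.2},{"dp":[0.19,-0.43,0],"yaw":0,"hand":-0.2},{"dp":[0.19,-0.43,0],"yaw":0,"hand":-0.2}]'
python3 -m inch '[{"dp":[0.19,-0.43,0],"yaw":0,"hand":-0.2},{"dp":[0.19,-0.43,0],"yaw":0,"hand":-0.2},{"dp":[0.19,-0.43,0],"yaw":0,"hand":-0.2},{"dp":[0.19,-0.43,0],"yaw":0,"hand":-0.2},{"dp":[0.19,-0.43,0],"yaw":0,"hand":-0.2}]'
python3 - <<'E'
from h import *
z=np.load('pics/scene0.npz');P=z['P'].reshape(-1,3);
z=np.load('pics/top0.npz');P=np.r_[P,z['P'].reshape(-1,3)]
m=(P[:,0]>.4)&(P[:,0]<.8)&(P[:,1]<-.3)&(P[:,1]>-.7)&(P[:,2]>.17)&(P[:,2]<1)
q=P[m]
for a in np.arange(.17,.9,.1):
    s=q[(q[:,2]>=a)&(q[:,2]<a+.1)]
    if len(s): print(round(a,2),len(s),s.max(0).round(3),s.min(0).round(3))
E
```

```text
t: 0.72
eef_pos: [0.2509, 0.3626, 0.2418]
tcp_rot: [0.001, 0.048, 0.999, 0.0]
wrist_force: [0.1, 1.2, 0.4]
opening: 0.0512
gripper_force: 0.0
t: 1.35
eef_pos: [0.3457, 0.1479, 0.2409]
tcp_rot: [-0.0, 0.048, 0.999, -0.0]
wrist_force: [0.5, 0.0, 1.1]
opening: 0.0513
gripper_force: 0.0
t: 1.98
eef_pos: [0.4406, -0.0661, 0.2399]
tcp_rot: [-0.001, 0.047, 0.999, 0.0]
wrist_force: [-0.2, 0.8, 0.1]
opening: 0.0509
gripper_force: 0.0
0.17 8554 [ 0.561 -0.394  0.27 ] [ 0.4   -0.651  0.17 ]
0.27 1459 [ 0.504 -0.473  0.37 ] [ 0.46  -0.517  0.27 ]
0.37 1522 [ 0.504 -0.473  0.47 ] [ 0.461 -0.517  0.37 ]
0.47 2735 [ 0.535 -0.412  0.57 ] [ 0.426 -0.554  0.47 ]
0.57 2343 [ 0.542 -0.412  0.606] [ 0.427 -0.545  0.57 ]
```

```bash
python3 -m inch '[{"dp":[-0.003,-0.01,-0.1],"yaw":0,"hand":-0.2},{"dp":[-0.003,-0.01,-0.16],"yaw":0,"hand":-0.2},{"dp":[-0.003,-0.01,-0.224],"yaw":0,"hand":-0.2},{"dp":[-0.003,-0.01,-0.224],"yaw":0,"hand":-0.2}]'
python3 -m inch '[{"dp":[0,0,0],"yaw":0,"hand":1},{"dp":[0,0,0],"yaw":0,"hand":1},{"dp":[0,0,0],"yaw":0,"hand":1},{"dp":[0,0,0],"yaw":0,"hand":1},{"dp":[0,0,0],"yaw":0,"hand":1}]' 30
```

```text
t: 2.48
eef_pos: [0.4369, -0.0679, 0.1265]
tcp_rot: [-0.003, 0.044, 0.999, 0.001]
wrist_force: [-0.2, 0.0, 0.9]
opening: 0.0514
gripper_force: 0.0
t: 3.1
eef_pos: [0.4391, -0.0703, 0.1312]
tcp_rot: [0.002, 0.046, 0.999, -0.0]
wrist_force: [-1.1, 1.3, 6.4]
opening: 0.0112
gripper_force: 34.1
```

```bash
python3 -m inch '[{"dp":[-0.004,-0.04,0],"yaw":0,"hand":1},{"dp":[-0.007,-0.08,0],"yaw":0,"hand":1},{"dp":[-0.011,-0.12,0],"yaw":0,"hand":1},{"dp":[-0.014,-0.16,0],"yaw":0,"hand":1},{"dp":[-0.018,-0.2,0],"yaw":0,"hand":1}]'
python3 -m inch '[{"dp":[-0.002,-0.02,0],"yaw":0,"hand":1},{"dp":[-0.004,-0.04,0],"yaw":0,"hand":1},{"dp":[-0.005,-0.06,0],"yaw":0,"hand":1},{"dp":[-0.005,-0.06,0],"yaw":0,"hand":1}]'
```

```text
t: 3.72
eef_pos: [0.4301, -0.1711, 0.1312]
tcp_rot: [0.002, 0.046, 0.999, -0.0]
wrist_force: [3.0, 1.7, 4.7]
opening: 0.0117
gripper_force: 34.0
t: 4.22
eef_pos: [0.4274, -0.2016, 0.1312]
tcp_rot: [0.002, 0.046, 0.999, -0.001]
wrist_force: [-0.3, -1.4, 5.2]
opening: 0.0116
gripper_force: 34.0
```

```bash
for i in 1; do python3 -m inch '[{"dp":[-0.002,-0.016,0],"yaw":0,"hand":1},{"dp":[-0.003,-0.032,0],"yaw":0,"hand":1},{"dp":[-0.003,-0.032,0],"yaw":0,"hand":1}]'
python3 -m inch '[{"dp":[-0.001,-0.012,0],"yaw":0,"hand":1},{"dp":[-0.002,-0.024,0],"yaw":0,"hand":1},{"dp":[-0.002,-0.024,0],"yaw":0,"hand":1}]'
python3 -m inch '[{"dp":[-0.001,-0.008,0],"yaw":0,"hand":1},{"dp":[-0.001,-0.016,0],"yaw":0,"hand":1},{"dp":[-0.001,-0.016,0],"yaw":0,"hand":1}]'; done
```

```text
t: 4.6
eef_pos: [0.4261, -0.2164, 0.1312]
tcp_rot: [0.002, 0.046, 0.999, -0.0]
wrist_force: [0.4, 3.3, 5.8]
opening: 0.0115
gripper_force: 34.1
t: 4.97
eef_pos: [0.4261, -0.2166, 0.1313]
tcp_rot: [0.001, 0.041, 0.999, 0.012]
wrist_force: [-0.7, 49.1, 17.1]
opening: 0.0114
gripper_force: 46.2
t: 5.35
eef_pos: [0.4261, -0.2168, 0.1313]
tcp_rot: [0.0, 0.038, 0.999, 0.02]
wrist_force: [-2.5, 79.3, 24.7]
opening: 0.0117
gripper_force: 60.8
```

The guard is at its stop. I'll relieve the load, release and rise.

```bash
python3 -m inch '[{"dp":[0.002,0.036,0],"yaw":0,"hand":1},{"dp":[0.002,0.036,0],"yaw":0,"hand":-0.4},{"dp":[0.002,0.036,0],"yaw":0,"hand":-0.4},{"dp":[0.002,0.036,0],"yaw":0,"hand":-0.4}]'
python3 -m inch '[{"dp":[0,0,0.1],"yaw":0,"hand":-0.4},{"dp":[0,0,0.18],"yaw":0,"hand":-0.4},{"dp":[0,0,0.18],"yaw":0,"hand":-0.4}]'
```

```text
t: 5.85
eef_pos: [0.4243, -0.2191, 0.1289]
tcp_rot: [-0.0, 0.046, 0.999, -0.0]
wrist_force: [-1.0, 0.4, -1.5]
opening: 0.0594
gripper_force: 0.0
t: 6.22
eef_pos: [0.4256, -0.2198, 0.2232]
tcp_rot: [0.003, 0.046, 0.999, -0.002]
wrist_force: [0.5, -0.0, -0.0]
opening: 0.0598
gripper_force: 0.0
```

```bash
python3 -m inch '[{"dp":[0.089,0.244,0],"yaw":-0.028,"hand":0.43},{"dp":[0.089,0.244,0],"yaw":-0.056,"hand":0.43},{"dp":[0.089,0.244,0],"yaw":-0.084,"hand":0.43},{"dp":[0.089,0.244,0],"yaw":-0.112,"hand":0.43},{"dp":[0.089,0.244,0],"yaw":-0.14,"hand":0.43}]'
python3 -m inch '[{"dp":[0,0,0],"yaw":-0.028,"hand":0.43},{"dp":[0,0,0],"yaw":-0.056,"hand":0.43},{"dp":[0,0,0],"yaw":-0.084,"hand":0.43},{"dp":[0,0,0],"yaw":-0.11,"hand":0.43},{"dp":[0,0,0],"yaw":-0.11,"hand":0.43}]'
python3 - <<'E'
from h import *
s=r.observe();print(s['eef_pos'],s['tcp_rot'],s['joint_positions'])
im,d,c=cap('wrist','w1.png');P=pts(d,c)
im2,d2,c2=cap('scene','s1.png');P2=pts(d2,c2)
print(proj([.47,-.098,.15],c))
m=(im2.max(2)<60)&(P2[...,2]>.1)&(P2[...,2]<.17)&(P2[...,1]<-.1)&(P2[...,0]<.5)
print(m.sum(),np.median(P2[m],0))
E
```

```text
t: 6.85
eef_pos: [0.469, -0.0964, 0.2176]
tcp_rot: [-0.001, 0.469, 0.883, -0.0]
wrist_force: [-0.5, 0.1, 0.6]
opening: 0.0246
gripper_force: 0.0
t: 7.48
eef_pos: [0.4689, -0.0968, 0.2179]
tcp_rot: [-0.001, 0.738, 0.674, -0.001]
wrist_force: [0.5, -0.3, 0.8]
opening: 0.0245
gripper_force: 0.0
[ 0.46885783 -0.09676672  0.21790415] [-8.66466111e-04  7.38440848e-01  6.74317422e-01 -6.14439573e-04] [-2.74518336e-01 -2.36314083e-01  1.56618276e+00 -1.32539218e-04
  1.81384450e+00 -1.83834724e-01]
[263.75344846 205.19814435]
83 [ 0.42173606 -0.21852388  0.13535013]
```

View pics/w1.png

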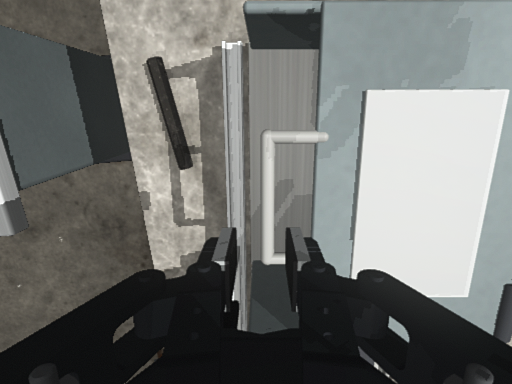

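The wrist view shows the handle bar from (268,135) to (275,260), lined up with the pads, and the guard parked to the right. Bar centre is about (268,197).

```bash
python3 - <<'E'
from h import *
c=r.camera_model('wrist')
for p in [(266,140),(268,197),(268,255)]: print(ray(*p,c,.15).round(4), ray(*p,c,.155).round(4))
E
```

```text
[ 0.4755 -0.0521  0.15  ] [ 0.4755 -0.0515  0.155 ]
[ 0.4736 -0.0922  0.15  ] [ 0.4736 -0.0907  0.155 ]
[ 0.4699 -0.1373  0.15  ] [ 0.47   -0.1347  0.155 ]
```

```bash
python3 -m inch '[{"dp":[0.007,0,-0.06],"yaw":0,"hand":0.43},{"dp":[0.007,0,-0.11],"yaw":0,"hand":0.43},{"dp":[0.007,0,-0.164],"yaw":0,"hand":0.43},{"dp":[0.007,0,-0.164],"yaw":0,"hand":0.43}]'
python3 -m inch '[{"dp":[0.007,0,0],"yaw":0,"hand":0.9},{"dp":[0.007,0,0],"yaw":0,"hand":1},{"dp":[0.007,0,0],"yaw":0,"hand":1},{"dp":[0.007,0,0],"yaw":0,"hand":1}]' 20
```

```text
t: 8.07
eef_pos: [0.4713, -0.096, 0.1346]
tcp_rot: [-0.002, 0.738, 0.675, -0.001]
wrist_force: [-0.2, 0.0, 0.1]
opening: 0.0245
gripper_force: 0.0
t: 8.57
eef_pos: [0.4735, -0.0962, 0.1377]
tcp_rot: [-0.003, 0.738, 0.674, -0.003]
wrist_force: [-14.6, 1.3, 0.9]
opening: 0.0086
gripper_force: 22.5
```

```bash
python3 -m inch '[{"dp":[-0.003,0,0.056],"yaw":0,"hand":1},{"dp":[0.01,-0.001,0.11],"yaw":0,"hand":1},{"dp":[0.03,-0.003,0.163],"yaw":0,"hand":1},{"dp":[0.058,-0.006,0.211],"yaw":0,"hand":1},{"dp":[0.093,-0.009,0.255],"yaw":0,"hand":1}]'
python3 -m inch '[{"dp":[0.041,-0.004,0.038],"yaw":0,"hand":1},{"dp":[0.087,-0.008,0.07],"yaw":0,"hand":1},{"dp":[0.138,-0.012,0.094],"yaw":0,"hand":1},{"dp":[0.191,-0.017,0.11],"yaw":0,"hand":1},{"dp":[0.246,-0.021,0.118],"yaw":0,"hand":1}]'
```

```text
t: 9.2
eef_pos: [0.5223, -0.1006, 0.267]
tcp_rot: [-0.0, 0.738, 0.674, -0.0]
wrist_force: [-2.3, 0.8, -2.9]
opening: 0.0088
gripper_force: 21.0
t: 9.82
eef_pos: [0.6462, -0.1116, 0.327]
tcp_rot: [0.001, 0.738, 0.674, 0.001]
wrist_force: [-1.8, -2.0, -2.5]
opening: 0.0092
gripper_force: 21.0
```

```bash
python3 -m inch '[{"dp":[0.037,-0.003,0.001],"yaw":0,"hand":1},{"dp":[0.074,-0.006,-0.002],"yaw":0,"hand":1},{"dp":[0.08,-0.007,-0.002],"yaw":0,"hand":1}]'
python3 -m inch '[{"dp":[0,0,0],"yaw":0,"hand":0.4},{"dp":[0,0,0],"yaw":0,"hand":0.4},{"dp":[0,0,0.06],"yaw":0,"hand":0.4},{"dp":[0,0,0.11],"yaw":0,"hand":0.4},{"dp":[0,0,0.11],"yaw":0,"hand":0.4}]'
python3 - <<'E'
from h import *
cap('scene','s2.png')
E
```

```text
t: 10.2
eef_pos: [0.6869, -0.1152, 0.3242]
tcp_rot: [0.001, 0.738, 0.674, 0.001]
wrist_force: [0.1, -1.0, 0.2]
opening: 0.0086
gripper_force: 22.0
t: 10.82
eef_pos: [0.6856, -0.1147, 0.381]
tcp_rot: [0.002, 0.739, 0.674, 0.002]
wrist_force: [0.1, -0.1, 0.0]
opening: 0.0257
gripper_force: 0.0
```

View pics/s2.png

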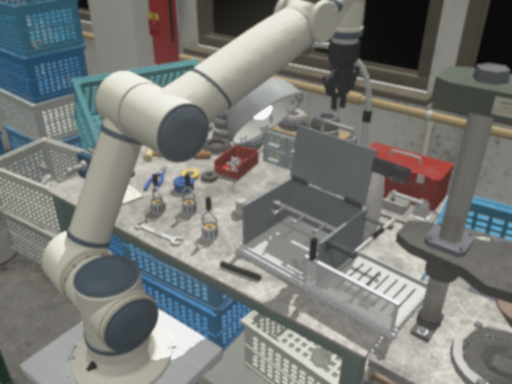

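The hood stands upright and the guard is parked open, its handle at (313,245). Next is the prop sleeve.

```bash
python3 -m inch '[{"dp":[-0.2,-0.384,0],"yaw":-0.028,"hand":0.1},{"dp":[-0.2,-0.384,0],"yaw":-0.056,"hand":0.1},{"dp":[-0.2,-0.384,0],"yaw":-0.084,"hand":0.1},{"dp":[-0.2,-0.384,0],"yaw":-0.112,"hand":0.1},{"dp":[-0.2,-0.384,0],"yaw":-0.14,"hand":0.1}]'
python3 -m inch '[{"dp":[0,0,-0.06],"yaw":-0.028,"hand":0.1},{"dp":[0,0,-0.12],"yaw":-0.056,"hand":0.1},{"dp":[0,0,-0.2],"yaw":-0.084,"hand":0.1},{"dp":[0,0,-0.3],"yaw":-0.11,"hand":0.1},{"dp":[0,0,-0.3],"yaw":-0.11,"hand":0.1}]'
python3 - <<'E'
from h import *
s=r.observe();print(s['eef_pos'],s['tcp_rot'],s['joint_positions'])
im,d,c=cap('wrist','w2.png')
print(proj([.585,-.307,.125],c))
E
```

```text
t: 11.5
eef_pos: [0.584, -0.3093, 0.3757]
tcp_rot: [-0.001, 0.957, 0.291, -0.001]
wrist_force: [0.8, 0.8, -0.2]
opening: 0.0385
gripper_force: 0.0
t: 12.12
eef_pos: [0.5829, -0.3051, 0.2191]
tcp_rot: [-0.003, 0.999, -0.045, -0.006]
wrist_force: [0.2, 1.1, -0.5]
opening: 0.0385
gripper_force: 0.0
[ 0.58292717 -0.30509689  0.21911435] [-0.00341447  0.99897045 -0.04478599 -0.00637129] [-5.33902960e-01  2.62698199e-01  1.06079800e+00  4.28722001e-05
  1.83255362e+00  1.12650845e+00]
[262.63739684 188.59189957]
```

View pics/w2.png

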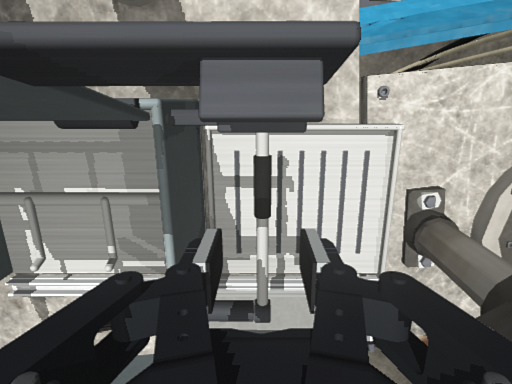

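```bash
python3 -m inch '[{"dp":[0.004,-0.004,-0.08],"yaw":0,"hand":0.1},{"dp":[0.004,-0.004,-0.16],"yaw":0,"hand":0.1},{"dp":[0.004,-0.004,-0.226],"yaw":0,"hand":0.1},{"dp":[0.004,-0.004,-0.226],"yaw":0,"hand":0.1}]'
python3 -m inch '[{"dp":[0,0,0],"yaw":0,"hand":1},{"dp":[0,0,0],"yaw":0,"hand":1},{"dp":[0,0,0],"yaw":0,"hand":1},{"dp":[0,0,0],"yaw":0,"hand":1}]' 20
python3 -m inch '[{"dp":[-0.005,0,0.046],"yaw":0,"hand":1},{"dp":[-0.018,0.002,0.09],"yaw":0,"hand":1},{"dp":[-0.04,0.004,0.13],"yaw":0,"hand":1},{"dp":[-0.07,0.006,0.165],"yaw":0,"hand":1},{"dp":[-0.075,0.006,0.17],"yaw":0,"hand":1}]'
```

```text
t: 12.68
eef_pos: [0.5875, -0.3087, 0.1146]
tcp_rot: [-0.0, 0.999, -0.044, -0.001]
wrist_force: [-0.1, -0.8, -0.1]
opening: 0.0384
gripper_force: 0.0
t: 13.18
eef_pos: [0.5894, -0.3065, 0.1189]
tcp_rot: [-0.001, 0.999, -0.044, 0.002]
wrist_force: [-0.6, 9.0, 2.9]
opening: 0.013
gripper_force: 21.9
t: 13.8
eef_pos: [0.5511, -0.3032, 0.2041]
tcp_rot: [-0.001, 0.999, -0.044, 0.002]
wrist_force: [2.9, 9.0, -2.1]
opening: 0.0124
gripper_force: 20.3
```

```bash
python3 -m inch '[{"dp":[-0.006,0,0.006],"yaw":0,"hand":1},{"dp":[-0.012,0.001,0.012],"yaw":0,"hand":1},{"dp":[-0.012,0.001,0.012],"yaw":0,"hand":1}]'
python3 - <<'E'
from h import *
im,d,c=cap('scene','s3.png');P=pts(d,c)
o=np.array([.658,-.113]);X=np.array([.9964,-.0849]);Y=np.array([.0849,.9964])
# expected tip at phi
for ph in(.7,.8):
    xx=-.17+.195*np.cos(ph);zz=.125+.195*np.sin(ph);w=np.r_[o+xx*X-.2*Y,zz];print(ph,w.round(3),proj(w,c).round(1))
cv2.imwrite('pics/s3c.png',cv2.resize(im[100:320,230:430],None,fx=2.7,fy=2.7,interpolation=2))
E
```

```text
t: 14.18
eef_pos: [0.5466, -0.3027, 0.2074]
tcp_rot: [-0.002, 0.999, -0.043, 0.003]
wrist_force: [6.8, 7.4, -6.8]
opening: 0.0126
gripper_force: 20.2
0.7 [ 0.62  -0.311  0.251] [391. 185.]
0.8 [ 0.607 -0.309  0.265] [389.2 181.9]
```

View pics/s3c.png

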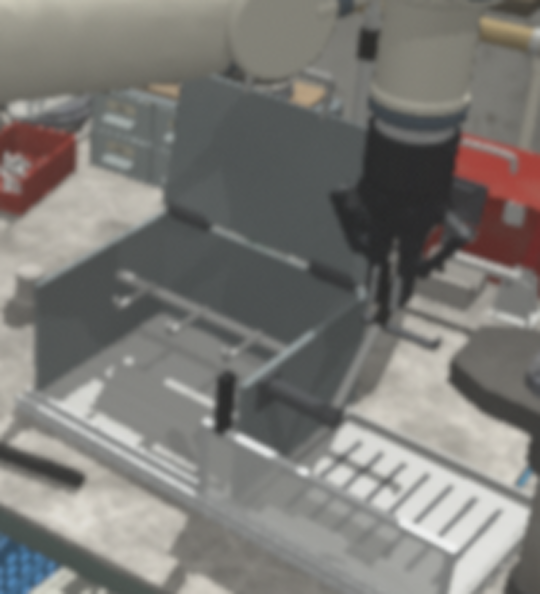

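The rod is at its stop, with about 10 N along the tangent. I'll release it, rise and go to the hood handle.

```bash
python3 -m inch '[{"dp":[0,0,0],"yaw":0,"hand":0.1},{"dp":[0,0,0],"yaw":0,"hand":0.1},{"dp":[0,0,0],"yaw":0,"hand":0.1}]'
python3 -m inch '[{"dp":[0,0,0.12],"yaw":0,"hand":0.1},{"dp":[0,0,0.24],"yaw":0,"hand":0.1},{"dp":[0,0,0.37],"yaw":0,"hand":0.1},{"dp":[0,0,0.37],"yaw":0,"hand":0.1}]'
python3 -m inch '[{"dp":[0.06,0.1,0],"yaw":0.028,"hand":0.1},{"dp":[0.14,0.2,0],"yaw":0.056,"hand":0.1},{"dp":[0.2,0.3,0],"yaw":0.084,"hand":0.1},{"dp":[0.26,0.378,0],"yaw":0.112,"hand":0.1},{"dp":[0.27,0.378,0],"yaw":0.14,"hand":0.1}]'
python3 -m inch '[{"dp":[0,0,0],"yaw":0.028,"hand":0.1},{"dp":[0,0,0],"yaw":0.056,"hand":0.1},{"dp":[0,0,0],"yaw":0.084,"hand":0.1},{"dp":[0,0,0],"yaw":0.11,"hand":0.1},{"dp":[0,0,0],"yaw":0.11,"hand":0.1}]'
python3 - <<'E'
from h import *
s=r.observe();print(s['eef_pos'],s['tcp_rot'])
im,d,c=cap('wrist','w3.png')
o=np.array([.658,-.113]);X=np.array([.9964,-.0849])
w=np.r_[o+X*.187*-np.cos(1.75),.15+.187*np.sin(1.75)];print(w,proj(w,c))
i2,d2,c2=cap('scene','s4.png')
for ph in(.7,.8):
    Y=np.array([.0849,.9964]);xx=-.17+.195*np.cos(ph);zz=.125+.195*np.sin(ph);q=np.r_[o+xx*X-.2*Y,zz];u=proj(q,c2)
    print(ph,u.round(1))
a=cv2.resize(i2[150:260,330:430],None,fx=3.5,fy=3.5);b=np.zeros((385,520,3),'uint8');b[:384,:512]=im
cv2.imwrite('pics/w3c.png',np.hstack([b[:,:430],a]))
E
```

```text
t: 14.6
eef_pos: [0.5444, -0.3058, 0.2073]
tcp_rot: [0.001, 0.999, -0.046, 0.001]
wrist_force: [0.9, 0.8, -0.4]
opening: 0.0385
gripper_force: 0.0
t: 15.1
eef_pos: [0.5441, -0.3056, 0.3992]
tcp_rot: [0.003, 0.999, -0.046, 0.006]
wrist_force: [0.8, -0.5, -0.7]
opening: 0.0385
gripper_force: 0.0
t: 15.72
eef_pos: [0.6809, -0.1128, 0.3884]
tcp_rot: [-0.001, 0.921, 0.389, -0.001]
wrist_force: [-0.7, -1.0, -0.2]
opening: 0.0382
gripper_force: 0.0
t: 16.35
eef_pos: [0.6792, -0.1165, 0.39]
tcp_rot: [-0.0, 0.739, 0.674, -0.0]
wrist_force: [0.5, 0.1, -0.7]
opening: 0.0386
gripper_force: 0.0
[ 0.67919304 -0.11654186  0.39003251] [-4.52905193e-04  7.39177036e-01  6.73510922e-01 -3.75649411e-04]
[ 0.69121202 -0.11582989  0.33400537] [279.73887592 206.44057176]
0.7 [391. 185.]
0.8 [389.2 181.9]
```

View pics/w3c.png

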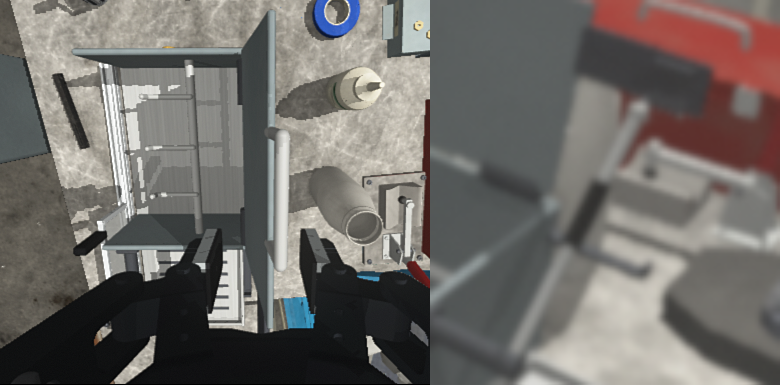

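The ball tip projects to (389,181), matching the rod at 0.80 rad. The handle is at about (282,200), so I'll grip it and ease the hood forward.

```bash
python3 -m inch '[{"dp":[0.026,0,-0.04],"yaw":0,"hand":0.1},{"dp":[0.026,0,-0.09],"yaw":0,"hand":0.1},{"dp":[0.026,0,-0.14],"yaw":0,"hand":0.1},{"dp":[0.026,0,-0.14],"yaw":0,"hand":0.1}]'
python3 -m inch '[{"dp":[0,0,0],"yaw":0,"hand":1},{"dp":[0,0,0],"yaw":0,"hand":1},{"dp":[0,0,0],"yaw":0,"hand":1},{"dp":[0,0,0],"yaw":0,"hand":1}]' 20
python3 -m inch '[{"dp":[-0.03,0.002,0.004],"yaw":0,"hand":1},{"dp":[-0.06,0.005,0.006],"yaw":0,"hand":1},{"dp":[-0.09,0.008,0.005],"yaw":0,"hand":1},{"dp":[-0.11,0.01,0.002],"yaw":0,"hand":1},{"dp":[-0.11,0.01,0.002],"yaw":0,"hand":1}]'
```

```text
t: 16.95
eef_pos: [0.692, -0.1161, 0.3156]
tcp_rot: [-0.003, 0.739, 0.674, -0.002]
wrist_force: [-0.8, -0.1, 0.1]
opening: 0.0383
gripper_force: 0.0
t: 17.45
eef_pos: [0.6926, -0.1163, 0.3223]
tcp_rot: [0.001, 0.739, 0.674, 0.001]
wrist_force: [1.0, 0.2, 3.3]
opening: 0.009
gripper_force: 20.7
t: 18.08
eef_pos: [0.6367, -0.1113, 0.3234]
tcp_rot: [0.001, 0.739, 0.674, 0.0]
wrist_force: [-1.2, 0.8, 6.5]
opening: 0.0089
gripper_force: 21.1
```

```bash
python3 -m inch '[{"dp":[-0.006,0,0],"yaw":0,"hand":1},{"dp":[-0.011,0.001,-0.001],"yaw":0,"hand":1},{"dp":[-0.016,0.001,-0.001],"yaw":0,"hand":1},{"dp":[-0.016,0.001,-0.001],"yaw":0,"hand":1}]'
python3 -m inch '[{"dp":[-0.003,0,0],"yaw":0,"hand":1},{"dp":[-0.005,0,0],"yaw":0,"hand":1},{"dp":[-0.005,0,0],"yaw":0,"hand":1}]'
```

```text
t: 18.58
eef_pos: [0.6294, -0.1107, 0.3222]
tcp_rot: [0.0, 0.739, 0.674, 0.0]
wrist_force: [-0.8, -0.1, 5.7]
opening: 0.0089
gripper_force: 21.2
t: 18.95
eef_pos: [0.6268, -0.1105, 0.3217]
tcp_rot: [0.0, 0.738, 0.674, 0.0]
wrist_force: [-0.5, 1.8, 4.7]
opening: 0.0089
gripper_force: 21.2
```

```bash
python3 -m inch '[{"dp":[0,0,0],"yaw":0,"hand":0.1},{"dp":[0,0,0],"yaw":0,"hand":0.1},{"dp":[0,0,0],"yaw":0,"hand":0.1},{"dp":[0,0,0.08],"yaw":0,"hand":0.1},{"dp":[0,0,0.15],"yaw":0,"hand":0.1}]'
python3 - <<'E'
from h import *
o=np.array([.658,-.113]);X=np.array([.9964,-.0849]);Y=np.array([.0849,.9964])
s=r.observe();print(s['eef_pos'])
im,d,c=cap('wrist');i2,d2,c2=cap('scene')
w=np.r_[o-X*.187*np.cos(1.4),.15+.187*np.sin(1.4)];print(w,proj(w,c))
q=np.r_[o+(-.17+.195*np.cos(.8))*X-.2*Y,.125+.195*np.sin(.8)];u=proj(q,c2);print(u)
x,y=u.astype(int)
a=cv2.resize(i2[y-50:y+60,x-80:x+20],None,fx=3.5,fy=3.5);b=np.zeros((385,430,3),'uint8');b[:384]=im[:,:430]
cv2.imwrite('pics/w4.png',np.hstack([b,a]))
E
```

```text
t: 19.58
eef_pos: [0.6265, -0.1108, 0.3966]
tcp_rot: [-0.001, 0.739, 0.674, -0.0]
wrist_force: [0.8, -0.4, 0.4]
opening: 0.0388
gripper_force: 0.0
[ 0.62645751 -0.11080175  0.39664279]
[ 0.62633057 -0.11030155  0.3342791 ] [261.37405233 202.80081706]
[389.18207074 181.91023064]
```

View pics/w4.png

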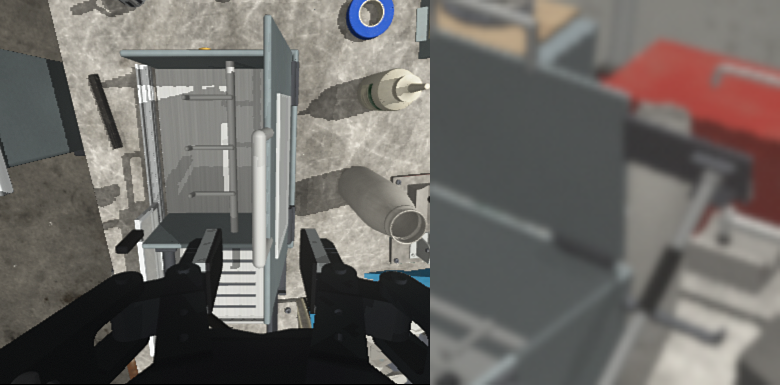

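The handle at (261,200) matches the hood at 1.40 rad, so it is propped with the ball in its socket. The hooks show at rows 97, 148 and 194, with tips near column 188. I'll measure them, then move towards the baskets.

```bash
python3 - <<'E'
from h import *
c=r.camera_model('wrist');s=r.observe()
R=np.array(c['R']);t=np.array(c['t']);print('cam-tcp',(-R.T@t-s['eef_pos']).round(3),'fwd',R[2].round(3))
o=np.array([.658,-.113]);X=np.array([.9964,-.0849]);Y=np.array([.0849,.9964])
for p in [(188,97),(190,148),(193,194)]:
    w=ray(*p,c,.108);d=w[:2]-o;print('tip',w.round(3),'st',(d@X).round(3),(d@Y).round(3))
for p in [(233,97),(233,148),(234,194)]:
    w=ray(*p,c,.1);d=w[:2]-o;print('rail',w.round(3),'st',(d@X).round(3),(d@Y).round(3))
E
python3 -m inch '[{"dp":[-0.1,0.08,0.02],"yaw":0.028,"hand":0.1},{"dp":[-0.2,0.16,0.02],"yaw":0.056,"hand":0.1},{"dp":[-0.3,0.24,0.02],"yaw":0.084,"hand":0.1},{"dp":[-0.38,0.32,0],"yaw":0.112,"hand":0.1},{"dp":[-0.44,0.4,0],"yaw":0.14,"hand":0.1}]'
python3 -m inch '[{"dp":[0,0.07,-0.04],"yaw":0.028,"hand":0.1},{"dp":[0,0.14,-0.08],"yaw":0.056,"hand":0.1},{"dp":[0,0.14,-0.12],"yaw":0.084,"hand":0.1},{"dp":[0,0.14,-0.16],"yaw":0.11,"hand":0.1},{"dp":[0,0.14,-0.16],"yaw":0.11,"hand":0.1}]'
```

```text
cam-tcp [0.004 0.068 0.142] fwd [-0.018 -0.266 -0.964]
tip [ 0.538 -0.024  0.108] st -0.128 0.078
tip [ 0.53  -0.093  0.108] st -0.129 0.009
tip [ 0.524 -0.159  0.108] st -0.129 -0.058
rail [ 0.597 -0.03   0.1  ] st -0.068 0.078
rail [ 0.589 -0.099  0.1  ] st -0.07 0.008
rail [ 0.583 -0.167  0.1  ] st -0.07 -0.06
t: 20.3
eef_pos: [0.4047, 0.0902, 0.3951]
tcp_rot: [-0.0, 0.379, 0.926, -0.0]
wrist_force: [0.6, 1.3, -0.4]
opening: 0.0387
gripper_force: 0.0
t: 20.92
eef_pos: [0.4061, 0.1591, 0.3138]
tcp_rot: [-0.002, 0.046, 0.999, -0.001]
wrist_force: [-0.5, 0.4, -0.7]
opening: 0.0383
gripper_force: 0.0
```

```bash
python3 - <<'E'
from h import *
ct=r.camera_model('top')
i1,d1,c1=cap('top');i2,d2,c2=cap('wrist')
o=np.array([.658,-.113]);X=np.array([.9964,-.0849]);Y=np.array([.0849,.9964])
for k in(.068,0,-.068):
    print('tip',proj(np.r_[o-.138*X+k*Y,.106],c1).round(1),'pt',proj(np.r_[o-.104*X+k*Y,.106],c1).round(1))
a=cv2.resize(i1[160:250,240:360],None,fx=4,fy=4,interpolation=2)  #480x360
b=cv2.resize(i2,(400,300));C=np.zeros((360,880,3),'uint8')
cv2.imwrite('pics/w5.png',cv2.resize(np.hstack([a[:, :400],np.vstack([b,np.zeros((60,400,3),'uint8')])]),None,fx=1,fy=1))
np.savez('pics/w5.npz',im=i2,d=d2,R=c2['R'],t=c2['t'],K=c2['intrinsics'])
for k in [(.453,.357),(.51,.277),(.448,.137)]: print(proj([*k,.132],c2).round(0))
E
```

```text
tip [273.2 193. ] pt [273.8 181. ]
tip [297.7 194.6] pt [298.2 182.6]
tip [322.3 196.1] pt [322.6 184.1]
[443. 196.]
[370. 249.]
[244. 209.]
```

View pics/w5.png

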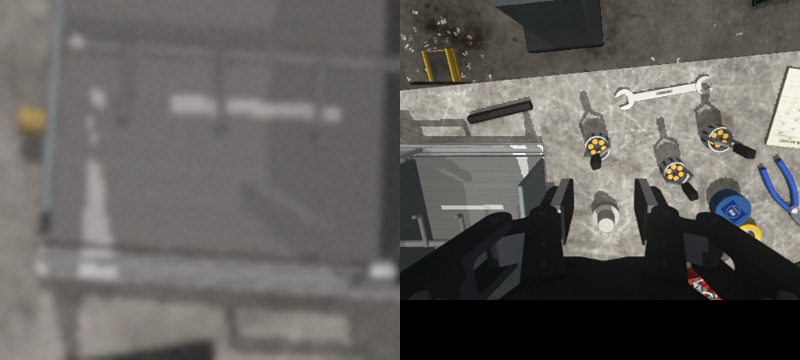

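In the top view the hooks sit at about columns 270.5, 295 and 320, roughly 6 mm to +y of my model, so I'll shift them. The wrist view shows all three baskets, and I'll zoom in for their bail directions.

```bash
python3 - <<'E'
from h import *
z=np.load('pics/w5.npz');im=z['im']
cv2.imwrite('pics/w5b.png',cv2.resize(im[100:260,225:465],None,fx=3.33,fy=3.33,interpolation=2))
c=dict(intrinsics=z['K'],R=z['R'],t=z['t'])
for k in [(.453,.357),(.51,.277),(.448,.137)]:
    # directions of world axes at bail
    print([((proj([*k,h],c)-[225,100])*3.33).round(0) for h in(.132,.09,.04,0)],((proj([k[0],k[1]+.03,.06],c)-[225,100])*3.33).round(0))
E
```

```text
[array([728., 318.]), array([663., 286.]), array([602., 256.]), array([562., 237.])] [700. 261.]
[array([484., 496.]), array([447., 448.]), array([411., 401.]), array([388., 371.])] [498. 412.]
[array([ 63., 364.]), array([ 69., 327.]), array([ 75., 293.]), array([ 78., 270.])] [147. 299.]
```

View pics/w5b.png

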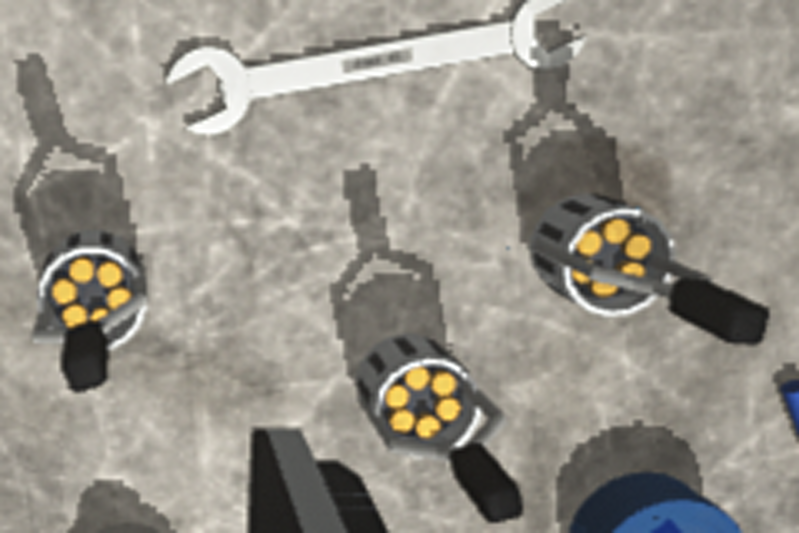

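The bails point close to world y: basket 3 at about 102°, basket 2 at about 99°, basket 1 at about 79°. The pads will square the knobs up as they close. I'll go over basket 3 and measure its knob top with depth.

```bash
cat >> h.py <<'E'
def knob(x,y,R=.04):
    s=r.observe()['eef_pos']
    out=[]
    for n in('wrist','top'):
        im,d,c=cap(n);P=pts(d,c)
        m=(im.max(2)<75)&(P[...,2]>.122)&(P[...,2]<.142)&(np.hypot(P[...,0]-x,P[...,1]-y)<R)
        if m.sum()<4: print(n,'none',m.sum());continue
        v,u=np.nonzero(m);q=P[m]
        rect=cv2.minAreaRect(q[:,:2].astype('float32')*1000)
        ctr=(q[:,:2].max(0)+q[:,:2].min(0))/2
        print(n,m.sum(),'ctr',ctr.round(4),'mean',q.mean(0).round(4),'rect',np.round(rect[0],1),np.round(rect[1],1),round(rect[2],1))
    print('tcp',s.round(4))
E
python3 -m inch '[{"dp":[0.086,-0.04,-0.09],"yaw":0.02,"hand":-0.1},{"dp":[0.086,-0.04,-0.188],"yaw":0.039,"hand":-0.1},{"dp":[0.086,-0.04,-0.188],"yaw":0.039,"hand":-0.1},{"dp":[0.086,-0.04,-0.188],"yaw":0.039,"hand":-0.1}]'
python3 -c "
from h import *
knob(.449,.139)"
```

```text
t: 21.52
eef_pos: [0.4504, 0.1395, 0.2255]
tcp_rot: [0.002, -0.075, 0.997, 0.0]
wrist_force: [0.1, -0.0, 1.2]
opening: 0.0471
gripper_force: 0.0
wrist 300 ctr [0.4507 0.1428] mean [0.4496 0.1427 0.1311] rect [450.6 142.8] [13.4 13.5] 16.5
top none 0
tcp [0.4504 0.1395 0.2255]
```

```bash
python3 -m inch '[{"dp":[0,0.006,-0.08],"yaw":0.022,"hand":-0.1},{"dp":[0,0.006,-0.16],"yaw":0.022,"hand":-0.1},{"dp":[0,0.006,-0.24],"yaw":0.022,"hand":-0.1},{"dp":[0,0.006,-0.246],"yaw":0.022,"hand":-0.1},{"dp":[0,0.006,-0.246],"yaw":0.022,"hand":-0.1}]'
python3 -m inch '[{"dp":[0,0,0],"yaw":0,"hand":1},{"dp":[0,0,0],"yaw":0,"hand":1},{"dp":[0,0,0],"yaw":0,"hand":1},{"dp":[0,0,0],"yaw":0,"hand":1}]' 30
```

```text
t: 22.25
eef_pos: [0.4509, 0.1427, 0.1022]
tcp_rot: [0.002, -0.145, 0.989, 0.0]
wrist_force: [0.8, 0.6, 0.1]
opening: 0.0467
gripper_force: 0.0
t: 22.75
eef_pos: [0.4508, 0.1424, 0.1014]
tcp_rot: [0.002, -0.145, 0.989, 0.0]
wrist_force: [0.1, -0.2, 6.6]
opening: 0.0137
gripper_force: 31.1
```

The knob is gripped. I'll lift it clear of the 140 mm walls, carry it in front of hook 3, and turn it square to the station.

```bash
python3 -m inch '[{"dp":[0,0,0.1],"yaw":0,"hand":1},{"dp":[0,0,0.2],"yaw":0,"hand":1},{"dp":[0,0,0.3],"yaw":-0.02,"hand":1},{"dp":[0,0,0.36],"yaw":-0.04,"hand":1},{"dp":[0,0,0.36],"yaw":-0.06,"hand":1}]'
python3 -m inch '[{"dp":[0.01,-0.1,0],"yaw":0,"hand":1},{"dp":[0.02,-0.2,0],"yaw":0,"hand":1},{"dp":[0.04,-0.3,0],"yaw":0,"hand":1},{"dp":[0.05,-0.4,0],"yaw":0,"hand":1},{"dp":[0.06,-0.5,0],"yaw":0,"hand":1}]'
python3 -m inch '[{"dp":[0.007,-0.07,0],"yaw":0,"hand":1},{"dp":[0.007,-0.104,0],"yaw":0,"hand":1},{"dp":[0.007,-0.104,0],"yaw":0,"hand":1}]'
python3 -c "
from h import *
s=r.observe();print(s['eef_pos'],s['tcp_rot'],s['joint_positions'].round(2),s['opening'])"
```

```text
t: 23.38
eef_pos: [0.4505, 0.1424, 0.2828]
tcp_rot: [0.003, 0.045, 0.999, 0.001]
wrist_force: [1.0, -0.2, -1.3]
opening: 0.0136
gripper_force: 30.1
t: 24.0
eef_pos: [0.4796, -0.1094, 0.2792]
tcp_rot: [-0.0, 0.042, 0.999, 0.0]
wrist_force: [0.5, -0.3, -1.2]
opening: 0.0137
gripper_force: 30.2
t: 24.38
eef_pos: [0.483, -0.1601, 0.279]
tcp_rot: [-0.0, 0.043, 0.999, 0.0]
wrist_force: [0.5, 0.7, -0.6]
opening: 0.0134
gripper_force: 30.2
[ 0.48304717 -0.16010478  0.27900685] [-3.75107332e-04  4.31089712e-02  9.99070262e-01  2.97076683e-04] [-0.39 -0.14  1.37  0.    1.91 -1.87] 0.013432078141019096
```

```bash
python3 -m inch '[{"dp":[0.003,0,-0.08],"yaw":0,"hand":1},{"dp":[0.003,0,-0.16],"yaw":0,"hand":1},{"dp":[0.003,0,-0.22],"yaw":0,"hand":1},{"dp":[0.003,0,-0.27],"yaw":0,"hand":1},{"dp":[0.003,0,-0.27],"yaw":0,"hand":1}]'
python3 -c "
from h import *
im,d,c=cap('scene');cs=r.camera_model('top');i2,d2,_=cap('top')
a=cv2.resize(im[130:270,240:410],(480,395),interpolation=2);b=cv2.resize(i2[150:250,240:360],(400,333));b=np.vstack([b,np.zeros((62,400,3),'uint8')])
cv2.imwrite('pics/hang1.png',np.hstack([a,b[:,:320]]))
print(r.observe()['eef_pos'])"
```

```text
t: 25.0
eef_pos: [0.4837, -0.1578, 0.1422]
tcp_rot: [-0.002, 0.041, 0.999, 0.001]
wrist_force: [-0.3, -0.6, -0.5]
opening: 0.013
gripper_force: 30.2
[ 0.48509487 -0.15885309  0.14540472]
```

```bash
python3 -m inch '[{"dp":[0.03,-0.003,0],"yaw":0,"hand":1},{"dp":[0.06,-0.006,0],"yaw":0,"hand":1},{"dp":[0.08,-0.008,0],"yaw":0,"hand":1}]'
python3 -m inch '[{"dp":[0.03,-0.002,0],"yaw":0,"hand":1},{"dp":[0.055,-0.004,0],"yaw":0,"hand":1},{"dp":[0.055,-0.004,0],"yaw":0,"hand":1}]'
python3 -m inch '[{"dp":[0,0,-0.02],"yaw":0,"hand":1},{"dp":[0,0,-0.04],"yaw":0,"hand":1},{"dp":[0,0,-0.05],"yaw":0,"hand":1},{"dp":[0,0,-0.05],"yaw":0,"hand":1}]'
```

```text
t: 25.48
eef_pos: [0.526, -0.1637, 0.1462]
tcp_rot: [0.001, 0.042, 0.999, -0.0]
wrist_force: [-0.5, 0.7, -0.5]
opening: 0.013
gripper_force: 30.2
t: 25.85
eef_pos: [0.5528, -0.1657, 0.1445]
tcp_rot: [0.0, 0.042, 0.999, -0.0]
wrist_force: [-0.6, -0.1, -0.5]
opening: 0.0131
gripper_force: 30.2
t: 26.35
eef_pos: [0.5521, -0.1634, 0.1205]
tcp_rot: [0.0, 0.042, 0.999, 0.002]
wrist_force: [-2.8, 8.6, 7.3]
opening: 0.0133
gripper_force: 31.3
```

```bash
python3 -m inch '[{"dp":[0,0.004,0.004],"yaw":0,"hand":1},{"dp":[0,0.01,0.004],"yaw":0,"hand":1},{"dp":[0,0.01,0],"yaw":0,"hand":1},{"dp":[0,0.01,-0.002],"yaw":0,"hand":1},{"dp":[0,0.01,-0.002],"yaw":0,"hand":1}]'
```

```text
t: 26.98
eef_pos: [0.5524, -0.1621, 0.1202]
tcp_rot: [0.001, 0.043, 0.999, -0.001]
wrist_force: [-3.2, -2.4, 7.9]
opening: 0.0132
gripper_force: 31.3
```

```bash
python3 -m inch '[{"dp":[0,0,0],"yaw":0,"hand":0.3},{"dp":[0,0,0],"yaw":0,"hand":0.2},{"dp":[0,0,0],"yaw":0,"hand":0.2},{"dp":[0,0,0.06],"yaw":0,"hand":0.2},{"dp":[0,0,0.12],"yaw":0,"hand":0.2}]'
python3 -m inch '[{"dp":[-0.05,0,0.1],"yaw":0,"hand":0},{"dp":[-0.1,0.05,0.12],"yaw":0,"hand":0},{"dp":[-0.1,0.05,0.12],"yaw":0,"hand":0}]'
python3 - <<'E'
from h import *
for n in('top','wrist','scene'):
    im,d,c=cap(n);P=pts(d,c)
    m=(im.max(2)<75)&(P[...,2]>.09)&(P[...,2]<.165)&(np.hypot(P[...,0]-.5522,P[...,1]+.163)<.03)
    if m.sum(): print(n,m.sum(),P[m].mean(0).round(3),P[m].min(0).round(3),P[m].max(0).round(3))
E
```

```text
t: 27.6
eef_pos: [0.5519, -0.1605, 0.1781]
tcp_rot: [-0.001, 0.042, 0.999, 0.0]
wrist_force: [0.7, 0.1, 0.2]
opening: 0.0345
gripper_force: 0.0
t: 27.98
eef_pos: [0.502, -0.135, 0.2405]
tcp_rot: [0.002, 0.042, 0.999, -0.0]
wrist_force: [0.9, -0.7, 0.0]
opening: 0.0429
gripper_force: 0.0
wrist 517 [ 0.549 -0.16   0.139] [ 0.545 -0.168  0.104] [ 0.559 -0.154  0.151]
scene 79 [ 0.549 -0.164  0.135] [ 0.544 -0.17   0.114] [ 0.557 -0.156  0.152]
```

Basket 3 hangs, with its knob at (0.552, −0.161) and its top at z 0.150. Next is basket 2.

```bash
python3 -m inch '[{"dp":[0,0.11,0],"yaw":0.02,"hand":-0.1},{"dp":[0.01,0.22,0],"yaw":0.036,"hand":-0.1},{"dp":[0.01,0.33,0],"yaw":0.036,"hand":-0.1},{"dp":[0.01,0.44,0],"yaw":0.036,"hand":-0.1},{"dp":[0.01,0.55,0],"yaw":0.036,"hand":-0.1}]'
python3 -m inch '[{"dp":[0.01,0.1,-0.01],"yaw":0,"hand":-0.1},{"dp":[0.016,0.2,-0.02],"yaw":0,"hand":-0.1},{"dp":[0.016,0.286,-0.03],"yaw":0,"hand":-0.1},{"dp":[0.016,0.286,-0.03],"yaw":0,"hand":-0.1},{"dp":[0.016,0.286,-0.03],"yaw":0,"hand":-0.1}]'
python3 -c "
from h import *
knob(.512,.281,.05)"
```

```text
t: 28.75
eef_pos: [0.5074, 0.1407, 0.2365]
tcp_rot: [-0.001, -0.07, 0.998, -0.0]
wrist_force: [0.9, 0.1, 1.0]
opening: 0.0469
gripper_force: 0.0
t: 29.38
eef_pos: [0.5155, 0.2817, 0.2219]
tcp_rot: [-0.001, -0.071, 0.998, -0.001]
wrist_force: [0.1, -1.1, -0.6]
opening: 0.0471
gripper_force: 0.0
wrist 313 ctr [0.5128 0.2823] mean [0.5116 0.2822 0.1309] rect [512.8 282.5] [14.  12.8] 8.4
top 10 ctr [0.511  0.2803] mean [0.5105 0.281  0.1295] rect [511.3 280.5] [8.5 5.8] 7.2
tcp [0.5155 0.2817 0.2219]
```

```bash
python3 -m inch '[{"dp":[-0.005,0.001,-0.08],"yaw":0,"hand":-0.1},{"dp":[-0.005,0.001,-0.16],"yaw":0,"hand":-0.1},{"dp":[-0.005,0.001,-0.23],"yaw":0,"hand":-0.1},{"dp":[-0.005,0.001,-0.241],"yaw":0,"hand":-0.1},{"dp":[-0.005,0.001,-0.241],"yaw":0,"hand":-0.1}]'
python3 -m inch '[{"dp":[0,0,0],"yaw":0,"hand":1},{"dp":[0,0,0],"yaw":0,"hand":1},{"dp":[0,0,0],"yaw":0,"hand":1},{"dp":[0,0,0],"yaw":0,"hand":1}]' 30
python3 -m inch '[{"dp":[0,0,0.1],"yaw":0,"hand":1},{"dp":[0,0,0.2],"yaw":0,"hand":1},{"dp":[0,0,0.3],"yaw":-0.02,"hand":1},{"dp":[0,0,0.36],"yaw":-0.037,"hand":1},{"dp":[0,0,0.36],"yaw":-0.037,"hand":1}]'
```

```text
t: 30.1
eef_pos: [0.5132, 0.2822, 0.1039]
tcp_rot: [0.001, -0.07, 0.998, 0.0]
wrist_force: [0.4, -0.3, 0.3]
opening: 0.0472
gripper_force: 0.0
t: 30.6
eef_pos: [0.5137, 0.283, 0.1049]
tcp_rot: [0.002, -0.071, 0.998, 0.0]
wrist_force: [0.0, -0.8, 5.8]
opening: 0.0133
gripper_force: 32.3
t: 31.22
eef_pos: [0.5134, 0.2832, 0.2857]
tcp_rot: [0.002, 0.045, 0.999, 0.001]
wrist_force: [-0.6, 0.1, -1.3]
opening: 0.0134
gripper_force: 31.4
```

```bash
python3 -m inch '[{"dp":[-0.01,-0.1,0],"yaw":0,"hand":1},{"dp":[-0.02,-0.2,0],"yaw":0,"hand":1},{"dp":[-0.03,-0.3,0],"yaw":0,"hand":1},{"dp":[-0.04,-0.4,0],"yaw":0,"hand":1},{"dp":[-0.046,-0.5,0],"yaw":0,"hand":1}]'
python3 -m inch '[{"dp":[0,-0.1,0],"yaw":0,"hand":1},{"dp":[0,-0.2,0],"yaw":0,"hand":1},{"dp":[0,-0.244,0],"yaw":0,"hand":1},{"dp":[0,-0.244,0],"yaw":0,"hand":1}]'
python3 -m inch '[{"dp":[0,0,-0.08],"yaw":0,"hand":1},{"dp":[0,0,-0.16],"yaw":0,"hand":1},{"dp":[0,0,-0.22],"yaw":0,"hand":1},{"dp":[0,0,-0.276],"yaw":0,"hand":1},{"dp":[0,0,-0.276],"yaw":0,"hand":1}]'
python3 -c "
from h import *
s=r.observe();print(s['eef_pos'],s['tcp_rot'])"
```

```text
t: 31.85
eef_pos: [0.4888, 0.0313, 0.2799]
tcp_rot: [-0.002, 0.044, 0.999, -0.0]
wrist_force: [1.8, -0.6, -1.0]
opening: 0.0134
gripper_force: 30.8
t: 32.35
eef_pos: [0.4891, -0.0905, 0.2799]
tcp_rot: [-0.002, 0.046, 0.999, 0.0]
wrist_force: [0.4, 0.2, -1.1]
opening: 0.0132
gripper_force: 30.8
t: 32.98
eef_pos: [0.4878, -0.0876, 0.1408]
tcp_rot: [-0.004, 0.044, 0.999, 0.001]
wrist_force: [-1.1, -0.6, -1.9]
opening: 0.0131
gripper_force: 30.8
[ 0.48782757 -0.08764402  0.14076146] [-3.51895238e-03  4.43232410e-02  9.99010605e-01  9.36829094e-04]
```

```bash
python3 -m inch '[{"dp":[0,0,0.008],"yaw":0,"hand":1},{"dp":[0.03,-0.003,0.008],"yaw":0,"hand":1},{"dp":[0.06,-0.006,0.008],"yaw":0,"hand":1},{"dp":[0.08,-0.008,0.008],"yaw":0,"hand":1}]'
python3 -m inch '[{"dp":[0.03,-0.002,0],"yaw":0,"hand":1},{"dp":[0.056,-0.004,0],"yaw":0,"hand":1},{"dp":[0.056,-0.004,0],"yaw":0,"hand":1}]'
python3 -m inch '[{"dp":[0,0,-0.02],"yaw":0,"hand":1},{"dp":[0,0,-0.035],"yaw":0,"hand":1},{"dp":[0,0,-0.05],"yaw":0,"hand":1},{"dp":[0,0,-0.05],"yaw":0,"hand":1}]'
```

```text
t: 33.48
eef_pos: [0.531, -0.0932, 0.1507]
tcp_rot: [0.001, 0.045, 0.999, -0.0]
wrist_force: [-0.4, -0.1, -0.6]
opening: 0.0128
gripper_force: 30.8
t: 33.85
eef_pos: [0.5583, -0.0953, 0.149]
tcp_rot: [0.0, 0.045, 0.999, 0.0]
wrist_force: [-1.1, -0.4, -1.8]
opening: 0.0132
gripper_force: 30.8
t: 34.35
eef_pos: [0.5576, -0.0947, 0.1239]
tcp_rot: [0.0, 0.045, 0.999, 0.001]
wrist_force: [-1.0, 2.7, 1.4]
opening: 0.0135
gripper_force: 31.1
```

```bash
python3 -m inch '[{"dp":[0,0.002,-0.006],"yaw":0,"hand":1},{"dp":[0,0.002,-0.006],"yaw":0,"hand":1},{"dp":[0,0.002,-0.006],"yaw":0,"hand":0.3},{"dp":[0,0.002,-0.006],"yaw":0,"hand":0.2},{"dp":[0,0.002,-0.006],"yaw":0,"hand":0.2}]'
python3 -m inch '[{"dp":[0,0,0.06],"yaw":0,"hand":0.2},{"dp":[0,0,0.12],"yaw":0,"hand":0.2},{"dp":[-0.05,0,0.2],"yaw":0,"hand":0},{"dp":[-0.1,0.05,0.24],"yaw":0,"hand":0},{"dp":[-0.1,0.05,0.24],"yaw":0,"hand":0}]'
python3 - <<'E'
from h import *
for n in('top','wrist','scene'):
    im,d,c=cap(n);P=pts(d,c)
    for q in((.5522,-.163),(.5581,-.095)):
        m=(im.max(2)<75)&(P[...,2]>.09)&(P[...,2]<.165)&(np.hypot(P[...,0]-q[0],P[...,1]-q[1])<.03)
        if m.sum(): print(n,m.sum(),P[m].mean(0).round(3),P[m].min(0).round(3),P[m].max(0).round(3))
    m=(im.max(2)<60)&(P[...,2]>.1)&(P[...,2]<.14)&(np.hypot(P[...,0]-.453,P[...,1]-.357)<.09)
    if m.sum(): print('b1',n,m.sum(),P[m].mean(0).round(3),P[m].min(0).round(3),P[m].max(0).round(3))
E
```

```text
t: 34.98
eef_pos: [0.5575, -0.0943, 0.1202]
tcp_rot: [-0.0, 0.046, 0.999, 0.0]
wrist_force: [0.6, 1.4, 0.1]
opening: 0.0341
gripper_force: 0.0
t: 35.6
eef_pos: [0.5077, -0.0685, 0.2437]
tcp_rot: [0.003, 0.045, 0.999, -0.0]
wrist_force: [0.4, -0.2, -0.5]
opening: 0.0428
gripper_force: 0.0
top 2 [ 0.526 -0.161  0.103] [ 0.525 -0.164  0.101] [ 0.527 -0.159  0.105]
b1 top 27 [0.454 0.357 0.125] [0.449 0.353 0.102] [0.46  0.364 0.136]
wrist 601 [ 0.549 -0.159  0.137] [ 0.523 -0.171  0.097] [ 0.578 -0.154  0.151]
wrist 502 [ 0.554 -0.093  0.139] [ 0.55  -0.1    0.093] [ 0.579 -0.087  0.151]
scene 78 [ 0.55  -0.164  0.135] [ 0.543 -0.17   0.115] [ 0.558 -0.154  0.151]
scene 77 [ 0.556 -0.097  0.134] [ 0.548 -0.104  0.111] [ 0.569 -0.088  0.152]
b1 scene 13 [0.452 0.356 0.117] [0.447 0.354 0.104] [0.455 0.358 0.13 ]
```

Both hang correctly. Basket 1 has not moved, so I'll go there.

```bash
python3 -m inch '[{"dp":[-0.01,0.11,0],"yaw":-0.016,"hand":-0.1},{"dp":[-0.02,0.22,0],"yaw":-0.016,"hand":-0.1},{"dp":[-0.04,0.33,0],"yaw":-0.016,"hand":-0.1},{"dp":[-0.06,0.44,0],"yaw":-0.016,"hand":-0.1},{"dp":[-0.08,0.55,0],"yaw":-0.016,"hand":-0.1}]'
python3 -m inch '[{"dp":[-0.01,0.1,-0.01],"yaw":0,"hand":-0.1},{"dp":[-0.023,0.2,-0.02],"yaw":0,"hand":-0.1},{"dp":[-0.023,0.309,-0.035],"yaw":0,"hand":-0.1},{"dp":[-0.023,0.309,-0.035],"yaw":0,"hand":-0.1},{"dp":[-0.023,0.309,-0.035],"yaw":0,"hand":-0.1}]'
python3 -c "
from h import *
knob(.455,.359,.06)"
```

```text
t: 36.38
eef_pos: [0.4676, 0.207, 0.2387]
tcp_rot: [-0.001, 0.096, 0.995, -0.001]
wrist_force: [0.7, -0.5, -0.3]
opening: 0.0471
gripper_force: 0.0
t: 37.0
eef_pos: [0.4565, 0.3598, 0.2214]
tcp_rot: [-0.001, 0.096, 0.995, -0.001]
wrist_force: [-0.6, 0.1, -0.4]
opening: 0.047
gripper_force: 0.0
wrist 326 ctr [0.4553 0.3629] mean [0.4541 0.363  0.131 ] rect [455.5 362.8] [13.6 14.6] 79.6
top none 0
tcp [0.4565 0.3598 0.2214]
```

```bash
python3 -m inch '[{"dp":[-0.002,0.006,-0.08],"yaw":0,"hand":-0.1},{"dp":[-0.002,0.006,-0.16],"yaw":0,"hand":-0.1},{"dp":[-0.002,0.006,-0.23],"yaw":0,"hand":-0.1},{"dp":[-0.002,0.006,-0.241],"yaw":0,"hand":-0.1},{"dp":[-0.002,0.006,-0.241],"yaw":0,"hand":-0.1}]'
python3 -m inch '[{"dp":[0,0,0],"yaw":0,"hand":1},{"dp":[0,0,0],"yaw":0,"hand":1},{"dp":[0,0,0],"yaw":0,"hand":1},{"dp":[0,0,0],"yaw":0,"hand":1}]' 30
python3 -m inch '[{"dp":[0,0,0.1],"yaw":0,"hand":1},{"dp":[0,0,0.2],"yaw":0,"hand":1},{"dp":[0,0,0.3],"yaw":0.01,"hand":1},{"dp":[0,0,0.36],"yaw":0.016,"hand":1},{"dp":[0,0,0.36],"yaw":0.016,"hand":1}]'
```

```text
t: 37.72
eef_pos: [0.4559, 0.3628, 0.104]
tcp_rot: [0.001, 0.096, 0.995, 0.0]
wrist_force: [0.3, 0.3, 0.3]
opening: 0.0469
gripper_force: 0.0
t: 38.22
eef_pos: [0.456, 0.3636, 0.1048]
tcp_rot: [0.001, 0.096, 0.995, 0.001]
wrist_force: [-0.0, -1.4, 6.7]
opening: 0.0135
gripper_force: 32.4
t: 38.85
eef_pos: [0.4558, 0.3638, 0.2857]
tcp_rot: [0.002, 0.046, 0.999, 0.002]
wrist_force: [-0.5, 1.1, -2.2]
opening: 0.0136
gripper_force: 31.5
```

```bash
python3 -m inch '[{"dp":[0.01,-0.1,0],"yaw":0,"hand":1},{"dp":[0.02,-0.2,0],"yaw":0,"hand":1},{"dp":[0.03,-0.3,0],"yaw":0,"hand":1},{"dp":[0.04,-0.4,0],"yaw":0,"hand":1},{"dp":[0.06,-0.5,0],"yaw":0,"hand":1}]'
python3 -m inch '[{"dp":[0.01,-0.1,0],"yaw":0,"hand":1},{"dp":[0.02,-0.2,0],"yaw":0,"hand":1},{"dp":[0.02,-0.269,0],"yaw":0,"hand":1},{"dp":[0.02,-0.269,0],"yaw":0,"hand":1}]'
python3 -m inch '[{"dp":[0,0,-0.08],"yaw":0,"hand":1},{"dp":[0,0,-0.16],"yaw":0,"hand":1},{"dp":[0,0,-0.22],"yaw":0,"hand":1},{"dp":[0,0,-0.27],"yaw":0,"hand":1},{"dp":[0,0,-0.27],"yaw":0,"hand":1}]'
python3 -c "
from h import *
s=r.observe();print(s['eef_pos'],s['tcp_rot'])"
```

```text
t: 39.48
eef_pos: [0.4846, 0.1117, 0.28]
tcp_rot: [-0.002, 0.046, 0.999, -0.0]
wrist_force: [1.8, -0.1, -1.2]
opening: 0.013
gripper_force: 31.4
t: 39.98
eef_pos: [0.4947, -0.0233, 0.2799]
tcp_rot: [-0.002, 0.048, 0.999, -0.0]
wrist_force: [-0.3, 0.8, -2.5]
opening: 0.0131
gripper_force: 31.4
t: 40.6
eef_pos: [0.4933, -0.02, 0.1438]
tcp_rot: [-0.004, 0.045, 0.999, 0.0]
wrist_force: [-0.3, -0.3, -0.0]
opening: 0.0133
gripper_force: 31.3
[ 0.49325605 -0.02004284  0.14376839] [-3.50817773e-03  4.51873869e-02  9.98972270e-01  4.42231315e-04]
```

```bash
python3 -m inch '[{"dp":[0,0,0.004],"yaw":0,"hand":1},{"dp":[0.03,-0.003,0.004],"yaw":0,"hand":1},{"dp":[0.06,-0.006,0.004],"yaw":0,"hand":1},{"dp":[0.08,-0.008,0.004],"yaw":0,"hand":1}]'
python3 -m inch '[{"dp":[0.03,-0.002,0],"yaw":0,"hand":1},{"dp":[0.056,-0.004,0],"yaw":0,"hand":1},{"dp":[0.056,-0.004,0],"yaw":0,"hand":1}]'
python3 -m inch '[{"dp":[0,0,-0.02],"yaw":0,"hand":1},{"dp":[0,0,-0.035],"yaw":0,"hand":1},{"dp":[0,0,-0.05],"yaw":0,"hand":1},{"dp":[0,0,-0.05],"yaw":0,"hand":1}]'
```

```text
t: 41.1
eef_pos: [0.5364, -0.0252, 0.1514]
tcp_rot: [0.001, 0.046, 0.999, -0.0]
wrist_force: [-0.5, -0.9, -1.3]
opening: 0.0135
gripper_force: 31.4
t: 41.48
eef_pos: [0.5638, -0.0273, 0.1499]
tcp_rot: [0.0, 0.046, 0.999, 0.0]
wrist_force: [0.4, -0.0, -1.9]
opening: 0.0135
gripper_force: 31.4
t: 41.98
eef_pos: [0.5629, -0.0269, 0.1243]
tcp_rot: [-0.0, 0.045, 0.999, 0.0]
wrist_force: [-1.5, 1.7, -1.0]
opening: 0.0134
gripper_force: 31.5
```

```bash
python3 -m inch '[{"dp":[0,0,-0.008],"yaw":0,"hand":1},{"dp":[0,0,-0.008],"yaw":0,"hand":1},{"dp":[0,0,-0.008],"yaw":0,"hand":0.3},{"dp":[0,0,-0.008],"yaw":0,"hand":0.2},{"dp":[0,0,-0.008],"yaw":0,"hand":0.2}]'
python3 -m inch '[{"dp":[0,0,0.06],"yaw":0,"hand":0.2},{"dp":[0,0,0.12],"yaw":0,"hand":0.2},{"dp":[-0.05,0,0.2],"yaw":0,"hand":0},{"dp":[-0.1,-0.05,0.24],"yaw":0,"hand":0},{"dp":[-0.1,-0.05,0.24],"yaw":0,"hand":0}]'
python3 - <<'E'
from h import *
o=np.array([.658,-.113]);X=np.array([.9964,-.0849]);Y=np.array([.0849,.9964])
for n in('wrist','scene'):
    im,d,c=cap(n,n+'9.png');P=pts(d,c)
    for q in((.5522,-.163),(.5581,-.095),(.5637,-.0266)):
        m=(im.max(2)<75)&(P[...,2]>.09)&(P[...,2]<.165)&(np.hypot(P[...,0]-q[0],P[...,1]-q[1])<.025)
        if m.sum(): print(n,m.sum(),P[m].mean(0).round(3),P[m].max(0).round(3))
    m=(im.max(2)<60)&(P[...,2]>.1)&(P[...,2]<.165)&(np.hypot(P[...,0]-.426,P[...,1]+.217)<.03)
    if m.sum(): print('guard',n,m.sum(),P[m].mean(0).round(3))
im=cv2.imread('pics/scene9.png');cv2.imwrite('pics/s9c.png',cv2.resize(im[110:300,220:420],None,fx=2.9,fy=2.9,interpolation=2))
E
```

```text
t: 42.6
eef_pos: [0.5631, -0.0274, 0.1204]
tcp_rot: [-0.0, 0.046, 0.999, -0.0]
wrist_force: [-0.7, 0.1, 0.3]
opening: 0.0339
gripper_force: 0.0
t: 43.22
eef_pos: [0.5131, -0.0535, 0.2436]
tcp_rot: [0.002, 0.047, 0.999, -0.001]
wrist_force: [0.4, 0.4, -1.1]
opening: 0.043
gripper_force: 0.0
wrist 624 [ 0.55  -0.158  0.137] [ 0.574 -0.152  0.151]
wrist 339 [ 0.554 -0.089  0.135] [ 0.582 -0.083  0.15 ]
wrist 461 [ 0.559 -0.027  0.139] [ 0.569 -0.017  0.151]
guard wrist 1436 [ 0.427 -0.208  0.138]
scene 78 [ 0.549 -0.164  0.135] [ 0.564 -0.156  0.153]
scene 77 [ 0.555 -0.098  0.135] [ 0.566 -0.088  0.153]
scene 71 [ 0.561 -0.031  0.135] [ 0.572 -0.022  0.152]
guard scene 88 [ 0.422 -0.218  0.135]
```

View pics/s9c.png

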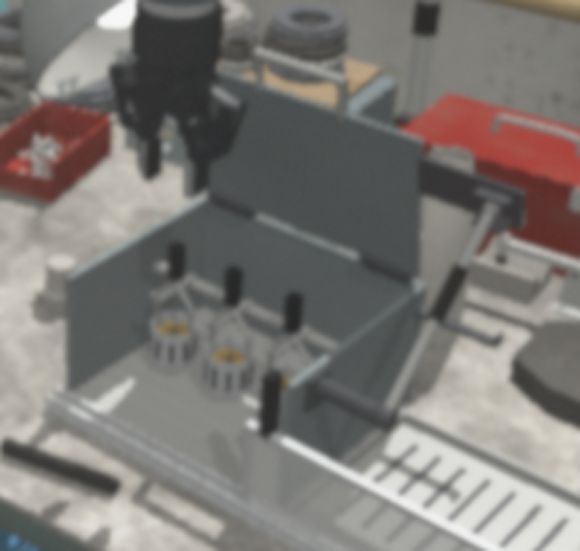

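All three baskets hang by their bails, with knobs at crop (177,260), (233,285) and (292,312), and the hood rests on the rod. Now I'll shut the guard.

```bash
python3 -m inch '[{"dp":[-0.09,-0.1,0],"yaw":0,"hand":-0.2},{"dp":[-0.174,-0.2,0],"yaw":0,"hand":-0.2},{"dp":[-0.174,-0.322,0],"yaw":0,"hand":-0.2},{"dp":[-0.174,-0.322,0],"yaw":0,"hand":-0.2}]'
python3 -m inch '[{"dp":[0,0,-0.08],"yaw":0,"hand":-0.2},{"dp":[0,0,-0.16],"yaw":0,"hand":-0.2},{"dp":[0,0,-0.226],"yaw":0,"hand":-0.2},{"dp":[0,0,-0.226],"yaw":0,"hand":-0.2}]'
python3 -m inch '[{"dp":[0,0,0],"yaw":0,"hand":1},{"dp":[0,0,0],"yaw":0,"hand":1},{"dp":[0,0,0],"yaw":0,"hand":1},{"dp":[0,0,0],"yaw":0,"hand":1},{"dp":[0,0,0],"yaw":0,"hand":1}]' 30
```

```text
t: 43.82
eef_pos: [0.4253, -0.2159, 0.2386]
tcp_rot: [-0.002, 0.048, 0.999, 0.0]
wrist_force: [-0.5, 0.4, 0.2]
opening: 0.0513
gripper_force: 0.0
t: 44.32
eef_pos: [0.4251, -0.2111, 0.1236]
tcp_rot: [-0.003, 0.045, 0.999, 0.002]
wrist_force: [-0.4, 0.9, 0.7]
opening: 0.0513
gripper_force: 0.0
t: 44.95
eef_pos: [0.4272, -0.2135, 0.1298]
tcp_rot: [0.002, 0.045, 0.999, -0.001]
wrist_force: [0.7, 1.9, 7.0]
opening: 0.0114
gripper_force: 33.8
```

```bash
python3 -m inch '[{"dp":[0.004,0.04,0],"yaw":0,"hand":1},{"dp":[0.008,0.09,0],"yaw":0,"hand":1},{"dp":[0.012,0.14,0],"yaw":0,"hand":1},{"dp":[0.016,0.19,0],"yaw":0,"hand":1},{"dp":[0.02,0.24,0],"yaw":0,"hand":1}]'
python3 -m inch '[{"dp":[0.004,0.04,0],"yaw":0,"hand":1},{"dp":[0.007,0.08,0],"yaw":0,"hand":1},{"dp":[0.011,0.12,0],"yaw":0,"hand":1},{"dp":[0.014,0.16,0],"yaw":0,"hand":1},{"dp":[0.016,0.18,0],"yaw":0,"hand":1}]'
python3 -m inch '[{"dp":[0.001,0.012,0],"yaw":0,"hand":1},{"dp":[0.002,0.024,0],"yaw":0,"hand":1},{"dp":[0.003,0.036,0],"yaw":0,"hand":1},{"dp":[0.003,0.036,0],"yaw":0,"hand":1}]'
```

```text
t: 45.58
eef_pos: [0.4378, -0.0934, 0.1298]
tcp_rot: [0.003, 0.046, 0.999, -0.001]
wrist_force: [6.4, -3.2, 3.1]
opening: 0.0115
gripper_force: 33.4
t: 46.2
eef_pos: [0.4458, -0.0031, 0.1297]
tcp_rot: [0.003, 0.045, 0.999, -0.001]
wrist_force: [4.6, -2.3, 5.6]
opening: 0.0115
gripper_force: 33.7
t: 46.7
eef_pos: [0.4472, 0.0127, 0.1297]
tcp_rot: [0.003, 0.046, 0.999, -0.002]
wrist_force: [3.9, -8.3, 6.0]
opening: 0.0112
gripper_force: 33.8
```

```bash
python3 -m inch '[{"dp":[0.001,0.01,0],"yaw":0,"hand":1},{"dp":[0.001,0.014,0],"yaw":0,"hand":1},{"dp":[0.001,0.014,0],"yaw":0,"hand":1}]'
python3 -m inch '[{"dp":[0,-0.015,0],"yaw":0,"hand":1},{"dp":[0,-0.015,0],"yaw":0,"hand":-0.1},{"dp":[0,-0.015,0],"yaw":0,"hand":-0.2},{"dp":[0,-0.015,0.08],"yaw":0,"hand":-0.2},{"dp":[-0.04,-0.015,0.2],"yaw":0,"hand":-0.2}]'
python3 -m inch '[{"dp":[-0.02,0,0.05],"yaw":0,"hand":-0.2},{"dp":[-0.02,0,0.05],"yaw":0,"hand":-0.2},{"dp":[-0.02,0,0.05],"yaw":0,"hand":-0.2},{"dp":[-0.02,0,0.05],"yaw":0,"hand":-0.2}]'
python3 - <<'E'
from h import *
for n in('scene',):
    im,d,c=cap(n,'end.png');P=pts(d,c)
    for q in((.5522,-.163),(.5581,-.095),(.5637,-.0266),(.447,.013)):
        m=(im.max(2)<75)&(P[...,2]>.09)&(P[...,2]<.165)&(np.hypot(P[...,0]-q[0],P[...,1]-q[1])<.025)
        if m.sum(): print(n,m.sum(),P[m].mean(0).round(3),P[m].max(0).round(3))
cv2.imwrite('pics/endc.png',cv2.resize(im[110:300,140:420],None,fx=2.8,fy=2.8,interpolation=2))
E
```

```text
t: 47.08
eef_pos: [0.4473, 0.0128, 0.1297]
tcp_rot: [0.002, 0.049, 0.999, -0.009]
wrist_force: [0.7, -35.6, 6.4]
opening: 0.0119
gripper_force: 40.3
t: 47.7
eef_pos: [0.4253, 0.0147, 0.2252]
tcp_rot: [-0.003, 0.045, 0.999, 0.0]
wrist_force: [0.9, -0.1, 0.7]
opening: 0.0514
gripper_force: 0.0
t: 48.2
eef_pos: [0.4161, 0.0144, 0.2499]
tcp_rot: [-0.002, 0.045, 0.999, 0.0]
wrist_force: [-0.0, 0.6, -0.4]
opening: 0.0513
gripper_force: 0.0
scene 68 [ 0.539 -0.165  0.133] [ 0.551 -0.156  0.149]
scene 77 [ 0.555 -0.097  0.135] [ 0.565 -0.088  0.153]
scene 71 [ 0.56  -0.031  0.135] [ 0.569 -0.021  0.154]
scene 116 [0.445 0.007 0.133] [0.459 0.015 0.163]
```

View pics/endc.png

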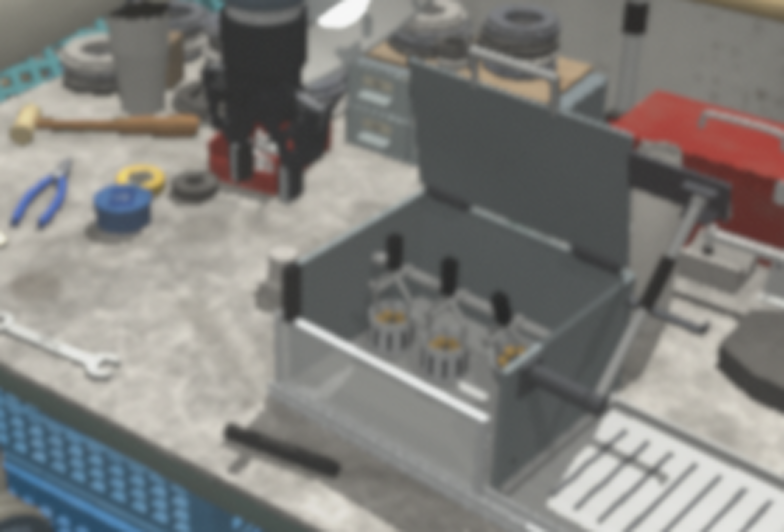

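The guard is shut, but basket 3's knob at (502,308) leans slightly and is about 10 mm to the front. I'll check whether it is swinging or resting.

```bash
cat > m.py <<'E'
from h import *
im,d,c=cap('scene');P=pts(d,c)
for q in((.5522,-.163),(.5581,-.095),(.5637,-.0266)):
    m=(im.max(2)<75)&(P[...,2]>.105)&(P[...,2]<.165)&(np.hypot(P[...,0]-q[0],P[...,1]-q[1])<.03)
    p=P[m];lo=p[p[:,2]<.125].mean(0);hi=p[p[:,2]>.14].mean(0);print(m.sum(),'lo',lo.round(4),'hi',hi.round(4))
print(r.observe()['t'])
E
python3 m.py
python3 -m inch '[{"dp":[0,0,0],"yaw":0,"hand":-0.2}]' >/dev/null; python3 m.py
python3 -m inch '[{"dp":[0,0,0],"yaw":0,"hand":-0.2},{"dp":[0,0,0],"yaw":0,"hand":-0.2},{"dp":[0,0,0],"yaw":0,"hand":-0.2},{"dp":[0,0,0],"yaw":0,"hand":-0.2},{"dp":[0,0,0],"yaw":0,"hand":-0.2}]'>/dev/null; python3 m.py
python3 -m inch '[{"dp":[0,0,0],"yaw":0,"hand":-0.2},{"dp":[0,0,0],"yaw":0,"hand":-0.2},{"dp":[0,0,0],"yaw":0,"hand":-0.2},{"dp":[0,0,0],"yaw":0,"hand":-0.2},{"dp":[0,0,0],"yaw":0,"hand":-0.2}]'>/dev/null; python3 m.py
```

```text
66 lo [ 0.5433 -0.165   0.1187] hi [ 0.5353 -0.1635  0.1448]
76 lo [ 0.5532 -0.0986  0.1197] hi [ 0.5562 -0.0974  0.1466]
71 lo [ 0.5588 -0.0316  0.1209] hi [ 0.5612 -0.0304  0.1471]
48.3
84 lo [ 0.5566 -0.1664  0.1198] hi [ 0.564  -0.1664  0.1455]
76 lo [ 0.5544 -0.0971  0.1189] hi [ 0.5562 -0.0968  0.1462]
70 lo [ 0.5607 -0.0302  0.119 ] hi [ 0.5616 -0.0299  0.1469]
48.475
84 lo [ 0.553  -0.1655  0.1197] hi [ 0.5578 -0.1663  0.1465]
77 lo [ 0.5538 -0.0975  0.1195] hi [ 0.556  -0.0976  0.1464]
71 lo [ 0.5608 -0.0309  0.1194] hi [ 0.5618 -0.03    0.1464]
49.15
70 lo [ 0.5458 -0.1653  0.1188] hi [ 0.5413 -0.1647  0.1456]
75 lo [ 0.5536 -0.0979  0.1192] hi [ 0.5564 -0.097   0.1465]
71 lo [ 0.5602 -0.0312  0.1203] hi [ 0.5619 -0.0297  0.1465]
49.825
```

Basket 3 was knocked and is swinging freely on its hook. I'll wait for it to settle.

```bash
for i in 1 2 3 4 5 6 7 8 9 10 11 12; do python3 -m inch '[{"dp":[0,0,0],"yaw":0,"hand":-0.2},{"dp":[0,0,0],"yaw":0,"hand":-0.2},{"dp":[0,0,0],"yaw":0,"hand":-0.2},{"dp":[0,0,0],"yaw":0,"hand":-0.2},{"dp":[0,0,0],"yaw":0,"hand":-0.2}]'>/dev/null; done; python3 m.py;python3 m.py;python3 m.py;python3 m.py
```

```text
78 lo [ 0.551  -0.1661  0.1197] hi [ 0.5517 -0.1652  0.1468]
77 lo [ 0.554  -0.0982  0.1195] hi [ 0.5569 -0.0965  0.1461]
71 lo [ 0.5604 -0.0313  0.1204] hi [ 0.5614 -0.0306  0.1463]
57.375
78 lo [ 0.551  -0.166   0.1195] hi [ 0.5525 -0.1652  0.1469]
77 lo [ 0.5542 -0.0977  0.1188] hi [ 0.5566 -0.0969  0.1463]
71 lo [ 0.5604 -0.031   0.1202] hi [ 0.5614 -0.0305  0.1458]
57.425
77 lo [ 0.5515 -0.1659  0.1191] hi [ 0.5521 -0.1654  0.1472]
77 lo [ 0.5543 -0.098   0.1188] hi [ 0.5563 -0.097   0.1459]
71 lo [ 0.5602 -0.0307  0.1197] hi [ 0.5614 -0.03    0.1467]
57.475
79 lo [ 0.5511 -0.1661  0.1193] hi [ 0.5516 -0.1655  0.1471]
77 lo [ 0.5538 -0.098   0.1194] hi [ 0.5562 -0.0969  0.1459]
71 lo [ 0.5605 -0.0305  0.1194] hi [ 0.5612 -0.0303  0.1465]
57.525
```

It has settled, so I'll hand the job in.

```bash
python3 -c "
from plant import r
print(r.sign_off())"
```

```text
the job is handed in; nothing more can be done
None
```

I handed the job in at about 57 s: the hood is propped on the rod, all three baskets hang at rest on their own hooks and the guard is fully shut; the sign-off gave no verdict.

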